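# Rebuild the two analyser carousels after washing

### The job

Put the washed carousel parts back on their spindles. On the square-footed spindle set the wide tray, then the narrow tray on top of it, then the knobbed cap over the narrow tray's hub; on the round-footed spindle set the white drum, then the metal collar on top of it. Lower each part upright and fully home rather than dropping it, and leave the amber vial and the white jar standing where they are.

Things in the scene. Friction and masses are not known exactly. Their poses are not given: they have to be found in the camera images.
- square_spindle: Square-footed spindle of the sample carousel, fixed to the bench: grey square foot 90 x 90 mm, 10 mm thick. A vertical steel post 10 mm thick, on its centre, rises to a blunt cone point (cone from 68 to 78 mm), 78 mm above the bench. Origin: centre of the underside, on the bench, below the post; z up. The parts' holes have 5 mm of play all round on the post. Lies in the back row.
- round_spindle: Round-footed spindle of the cuvette carousel, fixed to the bench: grey round foot 96 mm in diameter, 10 mm thick. A vertical steel post 10 mm thick, on its centre, rises to a blunt cone point (cone from 68 to 78 mm), 78 mm above the bench. Origin: centre of the underside, on the bench, below the post; z up. The parts' holes have 5 mm of play all round on the post. Lies in the back row.
- wide_c (a point): Wide tray, loose, lying flat, right way up: grey disc 120 mm in diameter and 6 mm thick with two rings of dark cup wells, and a round hub 36 mm in diameter on top of it, 34 mm overall height; a 20 mm hole runs through hub and disc. Point: on its axis, half-way up, 17 mm above its underside (z up). Taken by the hub. About 140 g.
- narrow_c (a point): Narrow tray, loose, lying flat, right way up: grey disc 84 mm in diameter and 6 mm thick with one ring of dark cup wells, and a round hub 36 mm in diameter on top of it, 34 mm overall height; a 20 mm hole runs through. Point: on its axis, half-way up, 17 mm above its underside (z up). Taken by the hub. About 90 g.
- cap_c (a point): Locking cap, loose, upright: grey inverted cup 56 mm in diameter and 28 mm high with a black round knob 24 mm in diameter and 24 mm high on top, 52 mm overall. Open below: the cavity is 46 mm in diameter and 22 mm deep, and goes over a tray's hub with 5 mm of play until the hub's top meets the cavity's roof. Point: on its axis, half-way up, 26 mm above its underside (z up). Taken by the knob. About 70 g.
- drum_c (a point): Cuvette drum, loose, upright: white cylinder 60 mm in diameter and 45 mm high with grey slots round its side and a 20 mm hole right through. Point: on its axis, half-way up, 22.5 mm above its underside (z up). About 120 g.
- collar_c (a point): Collar, loose, upright: plain aluminium ring 40 mm in outer diameter and 22 mm high with a 20 mm hole. Point: on its axis, half-way up, 11 mm above its underside (z up). 60 g.
- vial: Bystander, loose: amber glass vial with white cap, 26 mm in diameter, 45 mm high, standing between the spindles. Origin: centre of its underside.
- jar: Bystander, loose: white capped jar, 44 mm in diameter, 60 mm high, standing on the robot's right. Origin: centre of its underside.
Mind the look-alikes: they are no part of the job. What is meant by the part that bears collar_c is not blue, and is the smaller of those in its own colour.

How it is judged:
At the end, for the whole second after the job is handed in: Square-footed spindle: wide tray, narrow tray, cap (centres 27, 61, 82 mm above its underside); round-footed: drum, collar (32.5, 66 mm). Each within 4 mm of that height, 10 mm of the axis and 0.1 rad of upright, at rest. Vial and jar upright (horizontal distance between each of wide_c, narrow_c, cap_c and square_spindle below 0.01 m and z of wide_c in the frame of square_spindle between 0.023 and 0.031 m and angle between each of wide_c, narrow_c, cap_c, drum_c, collar_c's own z axis and vertical below 0.1 rad and linear speed of each of wide, narrow, cap, drum, collar below 0.02 m/s and z of narrow_c in the frame of square_spindle between 0.057 and 0.065 m and z of cap_c in the frame of square_spindle between 0.078 and 0.086 m and horizontal distance between each of drum_c, collar_c and round_spindle below 0.01 m and z of drum_c in the frame of round_spindle between 0.0285 and 0.0365 m and z of collar_c in the frame of round_spindle between 0.062 and 0.07 m and angle between each of vial, jar's own z axis and vertical below 0.2 rad); the robot touches nothing.
It fails at once if the amber vial is pushed more than 40 mm from its place or knocked over (distance of vial from where it was at the start of the episode above 0.04 m or angle between vial's own z axis and vertical above 0.6 rad).
It fails at once if the white jar is pushed more than 40 mm from its place or knocked over (distance of jar from where it was at the start of the episode above 0.04 m or angle between jar's own z axis and vertical above 0.6 rad).
It fails at once if a carousel part is dropped (moves faster than 0.7 m/s out of the gripper) ((linear speed of wide above 0.7 m/s and contact force between wide and the fingers below 0.01 N) or (linear speed of narrow above 0.7 m/s and contact force between narrow and the fingers below 0.01 N) or (linear speed of cap above 0.7 m/s and contact force between cap and the fingers below 0.01 N) or (linear speed of drum above 0.7 m/s and contact force between drum and the fingers below 0.01 N) or (linear speed of collar above 0.7 m/s and contact force between collar and the fingers below 0.01 N)).
It also fails if it takes over 118 s, if anything falls off the work surface, if the arm or the gripper's body presses on something with over 40 N, if the wrist force passes 120 N, or if a joint passes its speed limit or range.

### The arm

A 6-joint arm with a two-finger parallel gripper is mounted at the origin on the work surface. World frame = base frame: x ahead of the robot, y to its left, z up, the work surface at z = 0. Lengths are in m, angles in rad, forces in N, time in s.
With the tool pointing down it reaches from about 0.325 to 1 m from the base axis. Payload 5.1 kg.
Tool frame: the origin (TCP) lies at the very end of the fingers, on their centre line; the grasp point (between the pads) lies 19 mm behind it; z points along the fingers, y is the direction in which the jaws open and shut (so a half turn about z gives the same grasp; the last joint's range is limited). The gripper opens to 85 mm and grips with 20 to 120 N. Pads are 22 mm wide; open, the fingers measure 114 mm over their backs; the gripper's body (76 mm by 85 mm) begins 54 mm behind the grasp point. The pads swing forward as they close: fully open they stand 13 mm farther back than shut.
Start: joints at [1.168, 0.124, 1.65, -0, 1.367, -0.083], TCP at [0.204, 0.617, 0.231] pointing down, gripper open.
Joint ranges: [-2.61, 2.61], [-1.02, 2.33], [0.03, 2.71], [-1.35, 4.49], [0.32, 2.68], [-2.91, 2.91]. Speed limits (rad/s): [2.57, 2.57, 3.14, 3.14, 3.14, 3.14].

### API

Orientations are given as a rotation vector (axis times angle).
In Python, from station import status, vision, bot gives the robot as it stands.
- The arm moves only by the tool drive_tool, never from a script. Its argument "commands" is a list of rows, each a list of 2 entries, a list of its own where there are three numbers: the shift along the tool's x, y, z as a fraction of full scale, then the turn about the tool's z as a fraction of full scale. In form: [[[dx, dy, dz], spin], ...]. A call has exactly 8 rows; each row is the pose to reach, as a shift and turn from the pose commanded when the call began, along the tool's axes at that moment, turning the shorter way round; what a row does not reach only later rows make up. Full scale, the value 1, is 250 mm for a shift and 180 degrees for a turn. A row lasts 1/10 s, in which the tool goes at most 50 mm and 8.59 degrees, less where a joint would pass 70% of its speed; a pose out of reach is approached as far as the arm can. A call with a number of a shift or a turn outside -1 to 1 is refused whole. A call with a gripper value outside its range is refused whole. "grip" is the closure, from 0 (fully open) to 1 (shut), set as the call begins (left out, the last holds). The fingers move at their own pace and stop on an object; "newtons" is the grip in N (left out, the last holds). Time passes only in rows, so rows that repeat a pose let the fingers close, or fill a call up. It gives the time, the measured TCP pose, the force and the opening at its end, in the units of the state.
- status.observe(): the state, without advancing time (a new reading comes with each control period).
- vision.capture(name): name is "scene" or "top"; returns a dict with "image" (384x512x3 uint8, red, green, blue), "intrinsics" (3x3 intrinsics, pixels), "rvec" (rotation vector, rad) and "tvec" (3), from world to camera coordinates, as OpenCV has them. Camera axes: x right, y down, z forward; pixel columns grow to the right and rows downward; lengths in m; the calibration is good to about 2 mm. A picture is of the moment at which its call begins. There is no depth.
- bot.sign_off(): hands the job in, once; it reports no verdict.
The state is a dict: "t": time; "q": joint angles; "qvel": joint speeds; "effort": joint torques, N m; "ee_pos": TCP position; "tool_rot": TCP orientation; "wrist_force": force on the tool from outside, world axes, zero at the start; "torque": the same for the moment, N m; "finger_gap": finger opening in m.
Only numpy, scipy, OpenCV 4.12 (cv2) and the standard library are available. Lean on these libraries where they do the work, as an engineer would, in place of code of your own. Each camera call takes 0.05 s, during which the arm holds its last target.

## Working session

There is one attempt and no reset: what is moved stays moved. The work goes in short steps, Python scripts to look and compute and a tool call to move; the robot and the scene stay as the last step left them, time stands still between calls to the robot, and variables do not carry over. Pictures are saved under pics/ and viewed, and the job is handed in when it is done.

Besides the shell and the picture viewer there is one more tool, called after "Request:" as name([rows], argument=value, ...), one row to a line, values as JSON. drive_tool: Moves the arm, as the interface text tells. Its arguments: {"type":"object","properties":{"commands":{"type":"array","items":{"type":"array"}},"grip":{"type":"number"},"newtons":{"type":"number"}},"required":["commands"]}

```bash
ls; mkdir -p pics
python3 - <<'E'
from station import status, vision, bot
import cv2
print(status.observe())
for n in("scene","top"):
    c=vision.capture(n); print(n,c["intrinsics"],c["rvec"],c["tvec"])
    cv2.imwrite(f"pics/{n}0.png",cv2.resize(c["image"][:,:,::-1],(800,600),interpolation=cv2.INTER_CUBIC))
    cv2.imwrite(f"pics/{n}0_raw.png",c["image"][:,:,::-1])
E
```

```text
pics
{'t': 0.0, 'q': array([ 1.16840460e+00,  1.24472682e-01,  1.65170305e+00,  3.39823279e-05,
        1.36746666e+00, -8.26398740e-02]), 'qvel': array([ 0.00101254,  0.00045936, -0.00205465, -0.0004232 , -0.00361223,
        0.00022373]), 'effort': array([-7.34928435e-04, -4.23588359e+01, -3.65463853e+01, -7.88686918e-06,
        6.49990136e-03, -9.53647486e-06]), 'ee_pos': array([0.20411732, 0.6164724 , 0.23005682]), 'tool_rot': array([-0.50005504, -3.10100696,  0.00311242]), 'wrist_force': array([-0.21179037, -0.1120338 ,  0.01461736]), 'torque': array([-0.03549337, -0.06821692, -0.015048  ]), 'finger_gap': 0.08548025842758904}
scene [[368.14784647   0.         251.20343149]
 [  0.         368.14784647 197.32425542]
 [  0.           0.           1.        ]] [ 1.61018903  1.97616565 -0.81018505] [ 0.06226867 -0.36223713  1.29506228]
top [[369.27895686   0.         254.19881399]
 [  0.         369.27895686 195.0915025 ]
 [  0.           0.           1.        ]] [ 2.12747472 -2.18576982  0.17817511] [0.034974   0.52573636 1.01641339]
```

View pics/top0.png

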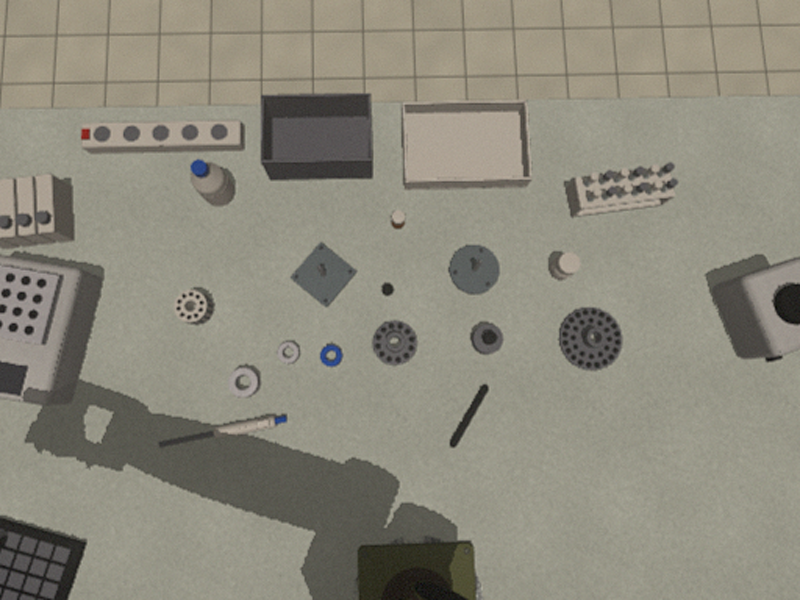

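View pics/scene0.png

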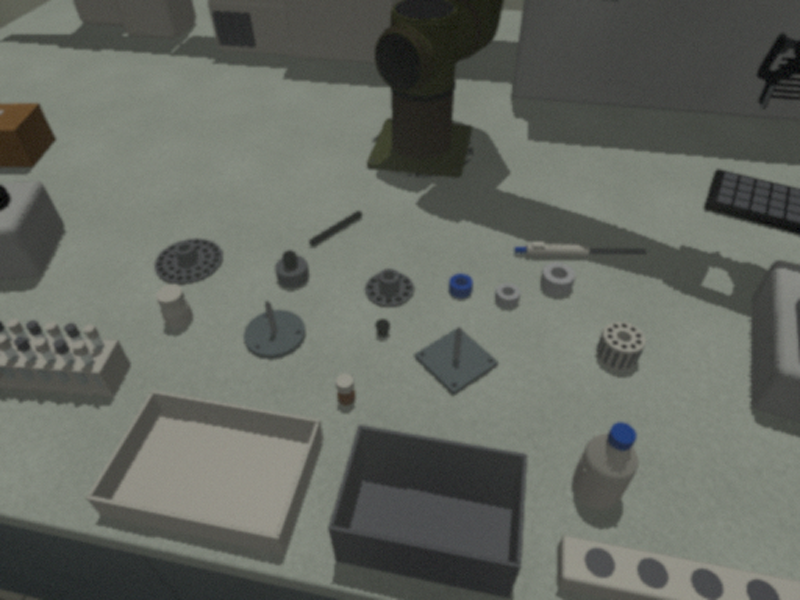

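```bash
cat > h.py <<'E'
import numpy as np,cv2
from station import status, vision, bot
def cam(n):
    c=vision.capture(n);c["R"]=cv2.Rodrigues(c["rvec"])[0];return c
def ray(c,u,v,z):
    d=c["R"].T@np.linalg.inv(c["intrinsics"])@np.array([u,v,1.]);o=-c["R"].T@c["tvec"]
    return o+d*(z-o[2])/d[2]
def proj(c,P):
    return cv2.projectPoints(np.atleast_2d(np.array(P,float)),c["rvec"],c["tvec"],c["intrinsics"],None)[0][:,0]
def circ(p,z,r,n=48):
    a=np.linspace(0,2*np.pi,n,endpoint=False);return np.c_[p[0]+r*np.cos(a),p[1]+r*np.sin(a),np.full(n,z)]
def crop(c,x0,y0,w,h,s,name,circles=()):
    im=c["image"][y0:y0+h,x0:x0+w,::-1].copy()
    im=cv2.resize(im,None,fx=s,fy=s,interpolation=cv2.INTER_CUBIC)
    im=cv2.convertScaleAbs(im,alpha=1.5)
    for p,z,r in circles:
        q=((proj(c,circ(p,z,r))-[x0,y0]+.5)*s-.5).astype(int)
        cv2.polylines(im,[q.reshape(-1,1,2)],True,(0,255,255),1)
    cv2.imwrite("pics/"+name,im)
E
python3 - <<'E'
from h import *
c=cam("top")
k=512/800
for n,u,v,z in [("sq",323,274,.01),("rd",474,270,.01),("wide",592,337,.034),("narrow",395,341,.034),("cap",489,336,.052),("drum",191,306,.045),("ringS",289,350,.022),("ringL",244,379,.022),("blue",331,354,.022),("vial",398,216,.045),("jar",568,263,.06)]:
    print(n,ray(c,u*k,v*k,z).round(4))
crop(c,100,120,200,150,4,"tA.png");crop(c,230,120,180,130,4,"tB.png")
E
```

```text
sq [0.5927 0.1582 0.01  ]
rd [ 0.5934 -0.1274  0.01  ]
wide [ 0.4584 -0.3341  0.034 ]
narrow [0.4608 0.0265 0.034 ]
cap [ 0.4637 -0.1419  0.052 ]
drum [0.5328 0.3921 0.045 ]
ringS [0.4505 0.2203 0.022 ]
ringL [0.4002 0.3016 0.022 ]
blue [0.4411 0.1439 0.022 ]
vial [0.6918 0.0147 0.045 ]
jar [ 0.5921 -0.2912  0.06  ]
```

View pics/tA.png

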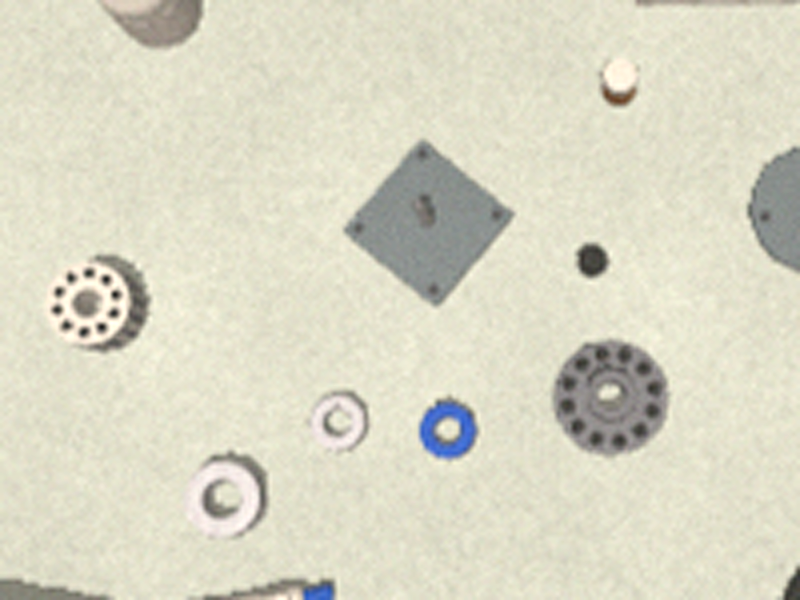

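View pics/tB.png

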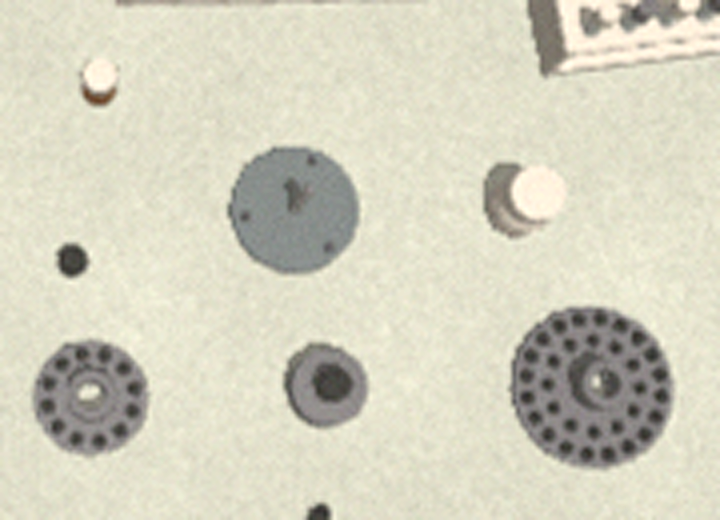

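```bash
cat > p.py <<'E'
from h import *
c=cam("top")
A=lambda u,v:((u+.5)/4-.5+100,(v+.5)/4-.5+120)
B=lambda u,v:((u+.5)/4-.5+230,(v+.5)/4-.5+120)
d={}
for n,(u,v),z in [("sq",A(429.5,222.5),.01),("rd",B(294,209),.01),("wide",B(592,386),.006),("narrow",B(91,397),.006),("capb",B(326,385),.028),("capk",B(334,382),.052),("drum",A(89.5,302),.045),("ringS",A(339.5,420.5),.022),("ringL",A(226,496.5),.025),("blue",A(449,428.5),.022),("vial",A(620,76),.045),("jar",B(538,193),.06)]:
    d[n]=ray(c,u,v,z); print(n,d[n].round(4))
C=[]
for n,l in dict(sq=[(.01,.045)],rd=[(.01,.048)],wide=[(.006,.06),(.034,.018),(.034,.01)],narrow=[(.006,.042),(.034,.018)],capb=[(.028,.028),(.052,.012)],drum=[(.045,.03),(0,.03)],ringS=[(.022,.02),(.022,.01),(0,.02)],blue=[(.022,.02)],ringL=[(.022,.02)],vial=[(.045,.013),(0,.013)],jar=[(.06,.022),(0,.022)]).items():
    C+=[(d[n],z,r) for z,r in l]
crop(c,100,120,200,150,4,"tA2.png",C);crop(c,230,120,180,130,4,"tB2.png",C)
s=cam("scene")
crop(s,90,130,190,140,4,"sB2.png",C);crop(s,220,130,200,140,4,"sA2.png",C)
E
python3 p.py
```

```text
sq [0.593  0.1574 0.01  ]
rd [ 0.5962 -0.1269  0.01  ]
wide [ 0.4594 -0.3405  0.006 ]
narrow [0.4612 0.0273 0.006 ]
capb [ 0.4635 -0.1409  0.028 ]
capk [ 0.4635 -0.1423  0.052 ]
drum [0.5348 0.3928 0.045 ]
ringS [0.4484 0.2216 0.022 ]
ringL [0.3968 0.3009 0.025 ]
blue [0.4405 0.1438 0.022 ]
vial [0.6906 0.015  0.045 ]
jar [ 0.5933 -0.293   0.06  ]
```

View pics/tA2.png

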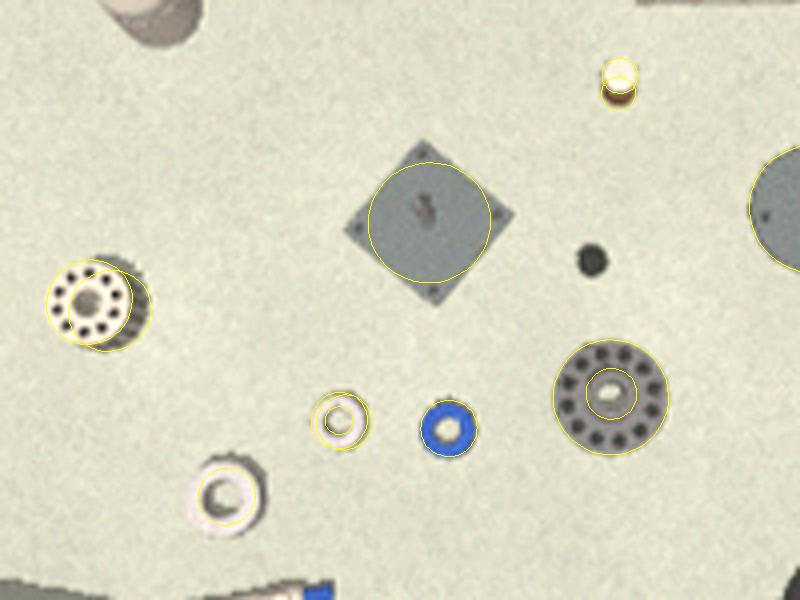

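View pics/tB2.png

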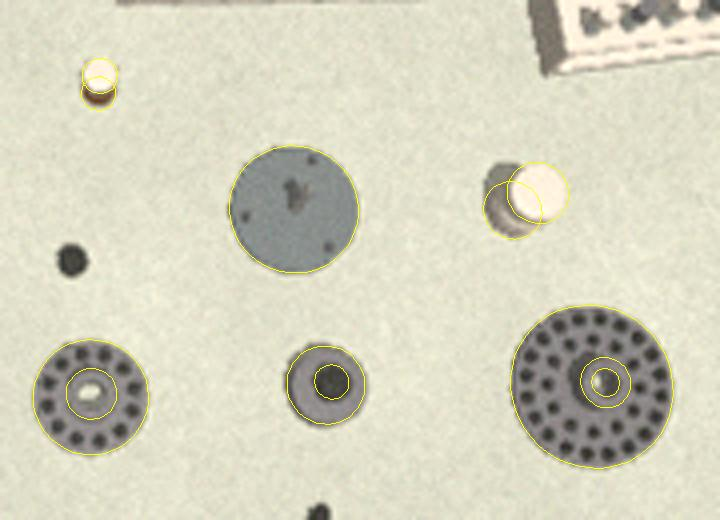

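View pics/sA2.png

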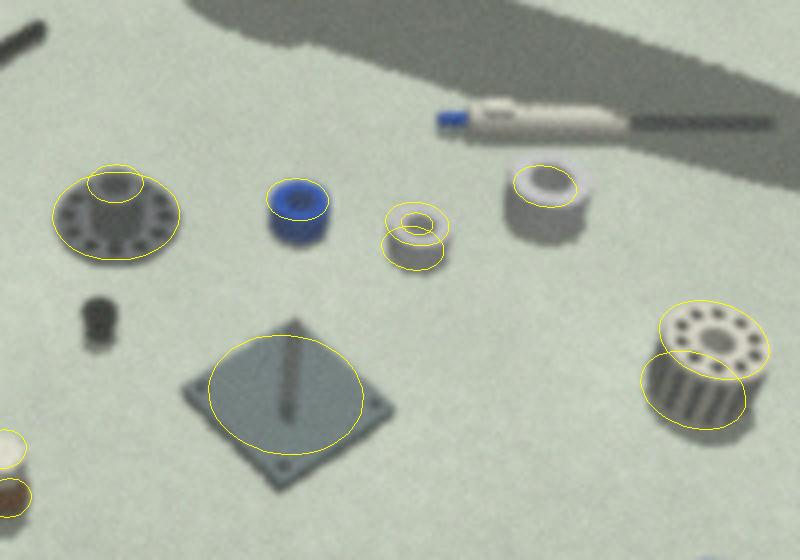

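View pics/sB2.png

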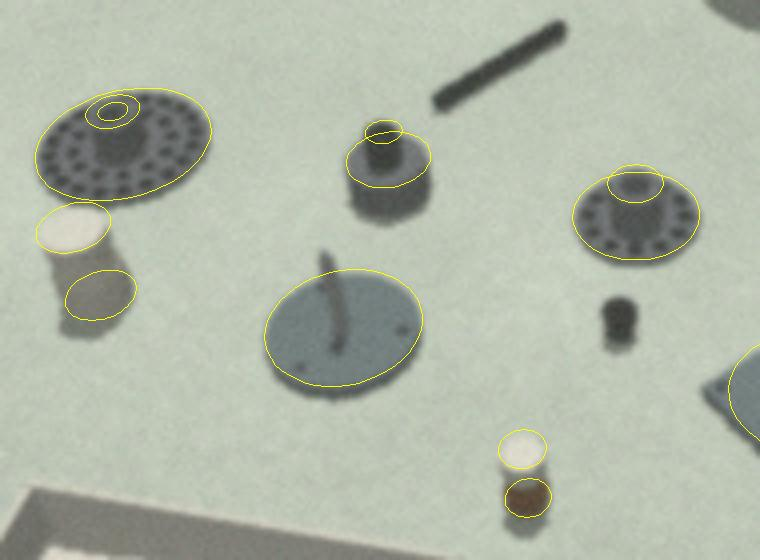

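```bash
cat > p2.py <<'E'
from p import d
from h import *
c=cam("top");s=cam("scene")
print(-c["R"].T@c["tvec"],-s["R"].T@s["tvec"])
def tile(items,name):
    o=[]
    for cc,key,cs in items:
        p=d[key];q=proj(cc,[p[0],p[1],.03])[0].astype(int)
        crop(cc,q[0]-25,q[1]-25,50,50,8,"tmp.png",cs);o.append(cv2.imread("pics/tmp.png"))
    cv2.imwrite("pics/"+name,cv2.resize(np.vstack([np.hstack(o[:2]),np.hstack(o[2:])]),(800,800))[:,:] if 0 else cv2.resize(np.vstack([np.hstack(o[:2]),np.hstack(o[2:])]),(600,600)))
w=d["wide"]; 
W=[(w,.006,.06),(w,.034,.018),(w,.034,.01),(w,.006,.018)]
n=d["narrow"];N=[(n,.006,.042),(n,.034,.018),(n,.034,.01),(n,.006,.018)]
tile([(c,"wide",W),(s,"wide",W),(c,"narrow",N),(s,"narrow",N)],"z1.png")
P=lambda p:[(p,z,.005) for z in(.01,.03,.05,.068)]+[(p,.078,.001)]
tile([(c,"sq",P(d["sq"])),(s,"sq",P(d["sq"])),(c,"rd",P(d["rd"])),(s,"rd",P(d["rd"]))],"z2.png")
E
python3 p2.py
```

```text
sq [0.593  0.1574 0.01  ]
rd [ 0.5962 -0.1269  0.01  ]
wide [ 0.4594 -0.3405  0.006 ]
narrow [0.4612 0.0273 0.006 ]
capb [ 0.4635 -0.1409  0.028 ]
capk [ 0.4635 -0.1423  0.052 ]
drum [0.5348 0.3928 0.045 ]
ringS [0.4484 0.2216 0.022 ]
ringL [0.3968 0.3009 0.025 ]
blue [0.4405 0.1438 0.022 ]
vial [0.6906 0.015  0.045 ]
jar [ 0.5933 -0.293   0.06  ]
[0.3761581  0.0453508  1.08035479] [1.14614025 0.18766144 0.68075337]
```

View pics/z1.png

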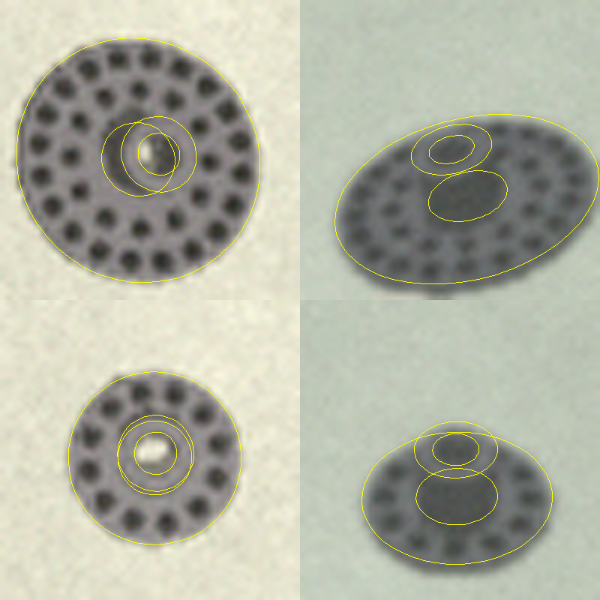

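View pics/z2.png

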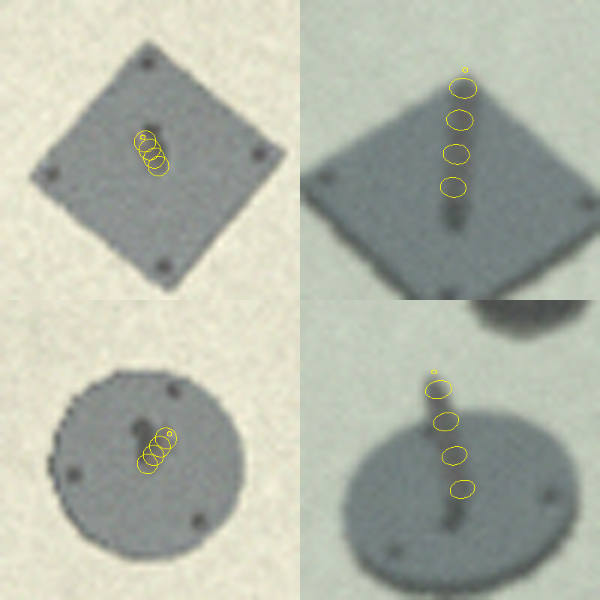

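Candidates (top0, 800 px view):
- Collar: small silver ring (289,351), big silver ring (244,381) and blue ring (331,355). I choose the small silver one; its close crop fits 40/20 mm circles, and the larger silver ring is visibly more than 40 mm.
- Trays: wide (592,337) with two well rings, narrow (395,341) with one.
- Cap (489,336); the small black thing at (388,289) is not part of the job.
- Drum (191,306).
- Both spindles agree between the two views.

```bash
cat > g.py <<'E'
import sys
from h import *
from scipy.spatial.transform import Rotation as Ro
def rep(X=None,Y=None,Z=None):
    s=status.observe();R=Ro.from_rotvec(s["tool_rot"]).as_matrix();p=s["ee_pos"]
    yaw=np.degrees(np.arctan2(R[1,1],R[0,1]))
    print("t %.2f pos %s yaw %.2f tilt %.3f gap %.4f F %s"%(s["t"],p.round(4),yaw,np.degrees(np.arccos(-R[2,2])),s["finger_gap"],s["wrist_force"].round(1)))
    if X is not None: 
        print("cmd",(R.T@(np.array([X,Y,Z])-p)/.25).round(3),"spin",round(yaw/180,4))
if __name__=="__main__": rep(*map(float,sys.argv[1:]))
E
python3 g.py 0.37 0.505 0.2
```

```text
t 0.45 pos [0.2043 0.617  0.2312] yaw 71.68 tilt 0.010 gap 0.0850 F [ 0.5 -0.6  0.3]
cmd [-0.77  -0.217  0.125] spin 0.3982
```

Request:
drive_tool([
  [[-0.07, -0.02, 0.01], 0.045],
  [[-0.2, -0.06, 0.03], 0.09],
  [[-0.34, -0.1, 0.05], 0.135],
  [[-0.5, -0.14, 0.08], 0.18],
  [[-0.62, -0.18, 0.1], 0.225],
  [[-0.7, -0.2, 0.115], 0.27],
  [[-0.75, -0.212, 0.125], 0.315],
  [[-0.77, -0.217, 0.125], 0.36],
], grip=0, newtons=60)

```text
t: 1.25
ee_pos: [0.3712, 0.5039, 0.1995]
tool_rot: [2.093, 2.343, -0.001]
wrist_force: [0.0, -0.3, -0.8]
finger_gap: 0.0857
```

```bash
python3 g.py 0.5348 0.3928 0.1
```

```text
t 1.25 pos [0.3712 0.5039 0.1995] yaw 6.44 tilt 0.049 gap 0.0857 F [ 0.  -0.3 -0.8]
cmd [-0.515  0.601  0.398] spin 0.0358
```

Request:
drive_tool([
  [[-0.05, 0.06, 0.03], 0.01],
  [[-0.14, 0.16, 0.08], 0.025],
  [[-0.24, 0.28, 0.16], 0.038],
  [[-0.34, 0.4, 0.24], 0.038],
  [[-0.43, 0.5, 0.31], 0.038],
  [[-0.49, 0.57, 0.36], 0.038],
  [[-0.515, 0.601, 0.398], 0.038],
  [[-0.515, 0.601, 0.398], 0.038],
])

```text
t: 2.05
ee_pos: [0.5345, 0.3941, 0.0988]
tool_rot: [-2.222, -2.22, 0.004]
wrist_force: [-0.0, -0.1, 0.1]
finger_gap: 0.0854
```

```bash
python3 g.py 0.5348 0.3928 0.012
python3 - <<'E'
from h import *
c=cam("top");s=cam("scene")
d=[.5348,.3928]
crop(c,90,130,100,100,6,"a1.png",[(d,.045,.03)]);crop(s,330,150,120,100,6,"a2.png",[(d,.045,.03)])
E
```

```text
t 2.05 pos [0.5345 0.3941 0.0988] yaw -0.06 tilt 0.171 gap 0.0854 F [-0.  -0.1  0.1]
cmd [-0.005  0.002  0.347] spin -0.0004
```

View pics/a2.png

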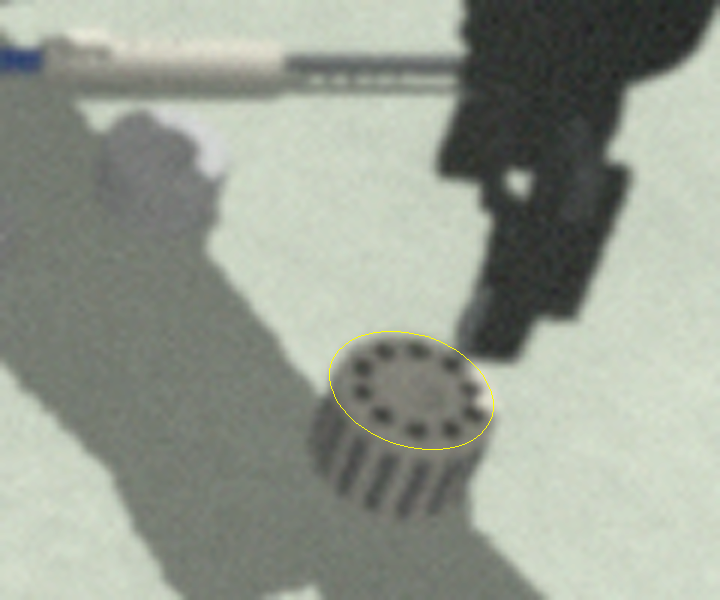

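Run:
```python
from h import *
s=cam("scene");c=cam("top")
for k in (s,c):
  print(proj(k,[[.5345,.394,.1],[.577,.394,.113],[.492,.394,.113],[.5345,.394,.186]]))
cv2.imwrite("pics/b.png",np.hstack([cv2.resize(k["image"][60:384,:,::-1],(400,253)) if 0 else k["image"][100:300,40:440,::-1] for k in (s,c)]))
```

```text
[[405.59310177 197.6635412 ]
 [408.99116292 207.79885703]
 [405.80634852 180.14204348]
 [417.97646836 167.93012924]]
[[114.6519967  192.30994511]
 [113.32065279 175.70587543]
 [112.47563535 207.62429673]
 [102.13661529 186.98973859]]
```

View pics/b.png

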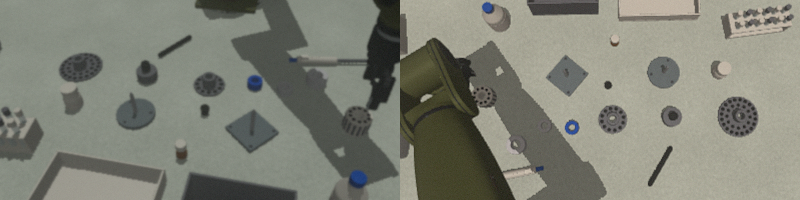

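Request:
drive_tool([
  [[-0.005, 0.002, 0.04], 0],
  [[-0.005, 0.002, 0.11], 0],
  [[-0.005, 0.002, 0.18], 0],
  [[-0.005, 0.002, 0.24], 0],
  [[-0.005, 0.002, 0.29], 0],
  [[-0.005, 0.002, 0.33], 0],
  [[-0.005, 0.002, 0.347], 0],
  [[-0.005, 0.002, 0.347], 0],
])

```text
t: 3.05
ee_pos: [0.5349, 0.3937, 0.0129]
tool_rot: [-2.221, -2.222, 0.002]
wrist_force: [-0.2, -0.4, -1.1]
finger_gap: 0.0854
```

Request:
drive_tool([
  [[0, 0, 0], 0],
  [[0, 0, 0], 0],
  [[0, 0, 0], 0],
  [[0, 0, 0], 0],
  [[0, 0, 0], 0],
  [[0, 0, 0], 0],
  [[0, 0, 0], 0],
  [[0, 0, 0], 0],
], grip=1, newtons=40)

```text
t: 3.85
ee_pos: [0.5361, 0.3945, 0.0153]
tool_rot: [2.22, 2.222, 0.004]
wrist_force: [-0.2, -0.3, 6.2]
finger_gap: 0.0584
```

```bash
python3 g.py
python3 - <<'E'
from h import *
s=cam("scene")
d=[.5348,.3928]
crop(s,330,150,120,100,6,"a3.png",[(d,.045,.03)])
E
```

```text
t 3.85 pos [0.5361 0.3945 0.0153] yaw 0.03 tilt 0.135 gap 0.0584 F [-0.2 -0.3  6.2]
```

View pics/a3.png

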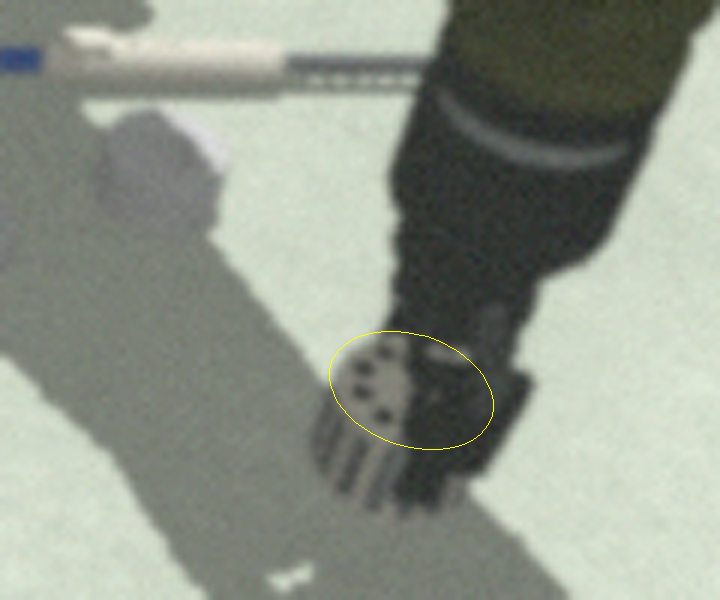

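Run:
```python
from h import *
s=cam("scene")
p=np.array([.5361,.3945,0.0153])
crop(s,370,180,60,70,10,"a4.png")
im=cv2.imread("pics/a4.png")
for z in(.02,.035,.05):
  for y in(-.011,0,.011):
    for x in (.03,.045):
      q=((proj(s,p*[1,1,0]+[x,y,z])[0]-[370,180]+.5)*10-.5).astype(int);cv2.circle(im,tuple(q),3,(0,0,255) if x<.04 else (0,255,0),-1)
for y0,col in((.3928,(0,255,255)),(.3945,(255,0,255))):
  q=((proj(s,circ([.5361,y0],.0475,.03))-[370,180]+.5)*10).astype(int);cv2.polylines(im,[q.reshape(-1,1,2)],True,col,1)
cv2.imwrite("pics/a4.png",im[:600])
```

```text
(no output)
```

View pics/a4.png

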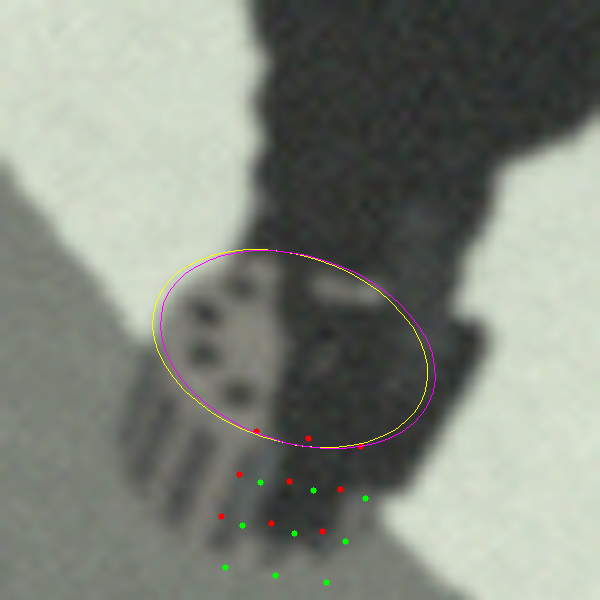

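Request:
drive_tool([
  [[0, 0, -0.03], 0],
  [[0, 0, -0.08], 0],
  [[0, 0, -0.16], 0],
  [[0, 0, -0.26], 0],
  [[0, 0, -0.36], 0],
  [[0, 0, -0.46], 0],
  [[0, 0, -0.53], 0],
  [[0, 0, -0.56], 0],
])

```text
t: 4.75
ee_pos: [0.5359, 0.3944, 0.1566]
tool_rot: [2.22, 2.222, 0.005]
wrist_force: [-0.2, 0.5, -0.9]
finger_gap: 0.0585
```

```bash
python3 g.py 0.5962 -0.1269 0.155
```

```text
t 4.75 pos [0.5359 0.3944 0.1566] yaw 0.04 tilt 0.200 gap 0.0585 F [-0.2  0.5 -0.9]
cmd [-2.085  0.24   0.003] spin 0.0002
```

Request:
drive_tool([
  [[-0.03, 0.01, 0], 0],
  [[-0.09, 0.02, 0], 0],
  [[-0.18, 0.04, 0], 0],
  [[-0.3, 0.06, 0], 0],
  [[-0.45, 0.08, 0], 0],
  [[-0.6, 0.09, 0], 0],
  [[-0.75, 0.1, 0], 0],
  [[-0.9, 0.11, 0], 0],
])

```text
t: 5.55
ee_pos: [0.5614, 0.1661, 0.1516]
tool_rot: [-2.22, -2.22, 0.005]
wrist_force: [0.9, -0.9, -1.1]
finger_gap: 0.0583
```

Request:
drive_tool([
  [[-0.15, 0.02, 0], 0],
  [[-0.3, 0.04, 0], 0],
  [[-0.45, 0.06, 0], 0],
  [[-0.6, 0.08, 0], 0],
  [[-0.75, 0.1, 0], 0],
  [[-0.87, 0.11, 0], 0],
  [[-0.96, 0.12, 0], 0],
  [[-1.0, 0.13, 0], 0],
])

```text
t: 6.35
ee_pos: [0.5939, -0.0837, 0.1518]
tool_rot: [-2.222, -2.217, 0.004]
wrist_force: [0.1, -0.2, -1.7]
finger_gap: 0.058
```

Request:
drive_tool([
  [[-0.04, 0, 0], 0],
  [[-0.1, 0, 0], 0],
  [[-0.15, 0, 0], 0],
  [[-0.18, 0, 0], 0],
  [[-0.185, 0, 0], 0],
  [[-0.185, 0, 0], 0],
  [[-0.185, 0, 0], 0],
  [[-0.185, 0, 0], 0],
])

```text
t: 7.15
ee_pos: [0.5955, -0.1268, 0.1538]
tool_rot: [-2.22, -2.223, -0.0]
wrist_force: [0.7, 0.6, -1.4]
finger_gap: 0.0587
```

```bash
python3 g.py 0.5962 -0.1269 0.155;python3 - <<'E'
from h import *
s=cam("scene")
q=status.observe()["ee_pos"];z=q[2]-.0153
crop(s,125,110,100,110,6,"c1.png",[(q,z,.03),(q,z+.045,.03)])
im=cv2.imread("pics/c1.png");cv2.imwrite("pics/c1.png",im[:600])
E
```

```text
t 7.15 pos [ 0.5955 -0.1268  0.1538] yaw 0.08 tilt 0.005 gap 0.0587 F [ 0.7  0.6 -1.4]
cmd [-0.     0.003 -0.005] spin 0.0004
```

View pics/c1.png

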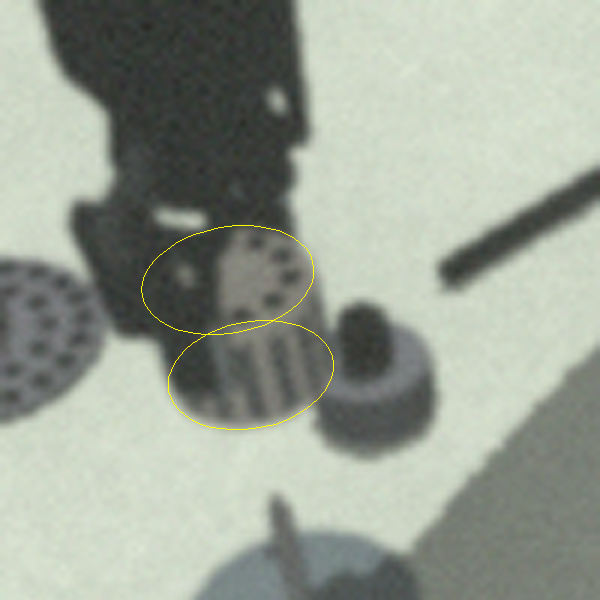

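Request:
drive_tool([
  [[0.002, 0.002, 0.02], 0],
  [[0.004, 0.005, 0.05], 0],
  [[0.006, 0.008, 0.09], 0],
  [[0.006, 0.008, 0.13], 0],
  [[0.006, 0.008, 0.17], 0],
  [[0.006, 0.008, 0.2], 0],
  [[0.006, 0.008, 0.215], 0],
  [[0.006, 0.008, 0.215], 0],
])

```text
t: 8.0
ee_pos: [0.597, -0.1257, 0.0991]
tool_rot: [-2.22, -2.221, 0.001]
wrist_force: [0.3, 0.0, -0.6]
finger_gap: 0.0586
```

```bash
python3 g.py 0.5975 -0.1252 0.0253;python3 - <<'E'
from h import *
s=cam("scene")
q=status.observe()["ee_pos"]-[.0013,.0017,0];z=q[2]-.0153
rd=[.5962,-.1269]
crop(s,125,120,100,100,6,"c2.png",[(q,z,.03),(q,z+.045,.03),(rd,.01,.005),(rd,.068,.005),(rd,.078,.001)])
E
```

```text
t 8.00 pos [ 0.597  -0.1257  0.0991] yaw 0.03 tilt 0.089 gap 0.0586 F [ 0.3  0.  -0.6]
cmd [0.002 0.002 0.295] spin 0.0002
```

View pics/c2.png

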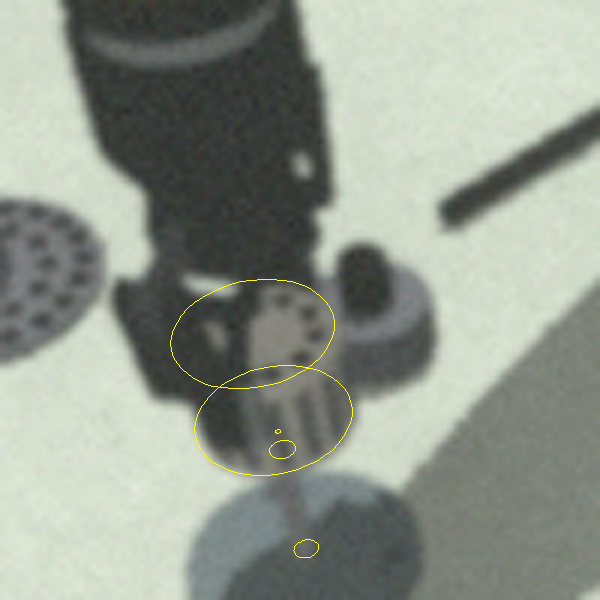

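Request:
drive_tool([
  [[0.002, 0.002, 0.015], 0],
  [[0.002, 0.002, 0.035], 0],
  [[0.002, 0.002, 0.06], 0],
  [[0.002, 0.002, 0.085], 0],
  [[0.002, 0.002, 0.11], 0],
  [[0.002, 0.002, 0.135], 0],
  [[0.002, 0.002, 0.16], 0],
  [[0.002, 0.002, 0.18], 0],
])

```text
t: 8.85
ee_pos: [0.5978, -0.1252, 0.0543]
tool_rot: [-2.22, -2.222, 0.0]
wrist_force: [0.4, 0.1, -1.3]
finger_gap: 0.0586
```

```bash
python3 g.py 0.5975 -0.1252 0.0253
```

```text
t 8.85 pos [ 0.5978 -0.1252  0.0543] yaw 0.04 tilt 0.032 gap 0.0586 F [ 0.4  0.1 -1.3]
cmd [ 0.    -0.001  0.116] spin 0.0002
```

Drum underside is at about 39 mm, below the post tip, with no contact force. I'm continuing to home.

Request:
drive_tool([
  [[0, 0, 0.02], 0],
  [[0, 0, 0.04], 0],
  [[0, 0, 0.06], 0],
  [[0, 0, 0.08], 0],
  [[0, 0, 0.095], 0],
  [[0, 0, 0.105], 0],
  [[0, 0, 0.113], 0],
  [[0, 0, 0.118], 0],
])

```text
t: 9.65
ee_pos: [0.598, -0.1253, 0.0255]
tool_rot: [-2.221, -2.222, 0.0]
wrist_force: [-1.3, 0.4, -2.4]
finger_gap: 0.058
```

```bash
python3 g.py 0.5975 -0.1252 0.0253
```

```text
t 9.65 pos [ 0.598  -0.1253  0.0255] yaw 0.04 tilt 0.001 gap 0.0580 F [-1.3  0.4 -2.4]
cmd [ 0.    -0.002  0.001] spin 0.0002
```

Request:
drive_tool([
  [[0, 0, 0.002], 0],
  [[0, 0, 0.004], 0],
  [[0, 0, 0.006], 0],
  [[0, 0, 0.008], 0],
  [[0, 0, 0.008], 0],
  [[0, 0, 0.008], 0],
  [[0, 0, 0.008], 0],
  [[0, 0, 0.008], 0],
])

```text
t: 10.45
ee_pos: [0.5981, -0.1254, 0.0253]
tool_rot: [-2.22, -2.222, 0.0]
wrist_force: [-4.8, 1.6, 8.4]
finger_gap: 0.0583
```

Request:
drive_tool([
  [[0, 0, 0], 0],
  [[0, 0, 0], 0],
  [[0, 0, 0], 0],
  [[0, 0, 0], 0],
  [[0, 0, 0], 0],
  [[0, 0, 0], 0],
  [[0, 0, 0], 0],
  [[0, 0, 0], 0],
], grip=0)

```text
t: 11.25
ee_pos: [0.598, -0.1253, 0.0235]
tool_rot: [-2.221, -2.222, 0.0]
wrist_force: [0.1, 0.3, 0.3]
finger_gap: 0.0853
```

Request:
drive_tool([
  [[0, 0, -0.03], 0],
  [[0, 0, -0.08], 0],
  [[0, 0, -0.16], 0],
  [[0, 0, -0.26], 0],
  [[0, 0, -0.36], 0],
  [[0, 0, -0.43], 0],
  [[0, 0, -0.47], 0],
  [[0, 0, -0.48], 0],
])

```text
t: 12.05
ee_pos: [0.5987, -0.1255, 0.1454]
tool_rot: [2.219, 2.22, 0.002]
wrist_force: [-0.0, 0.4, 0.9]
finger_gap: 0.0856
```

```bash
python3 g.py 0.4484 0.2216 0.11;python3 - <<'E'
from h import *
s=cam("scene")
rd=[.5962,-.1269]
crop(s,125,120,100,100,6,"c3.png",[(rd,.01,.03),(rd,.055,.03),(rd,.078,.002)])
E
```

```text
t 12.05 pos [ 0.5987 -0.1255  0.1454] yaw 0.04 tilt 0.154 gap 0.0856 F [-0.   0.4  0.9]
cmd [ 1.389 -0.601  0.139] spin 0.0002
```

View pics/c3.png

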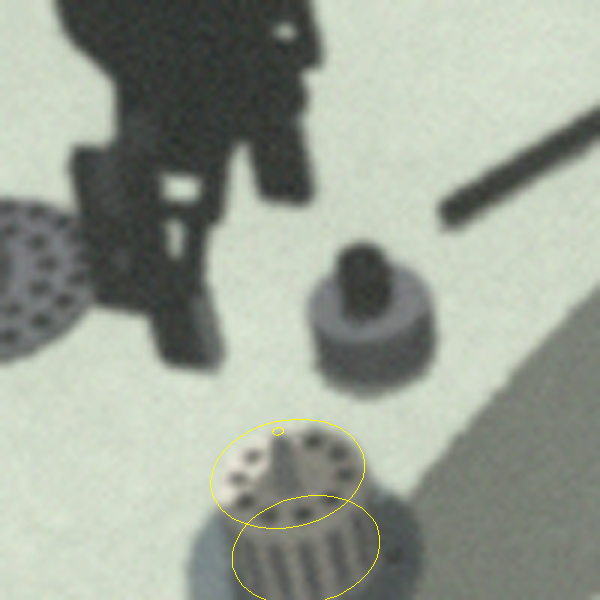

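Run:
```python
from h import *
s=cam("scene")
for dx in(-.056,-.043,.043,.056):
  for dy in(-.011,0,.011):
    print(dx,dy,((proj(s,[.5987+dx,-.1255+dy,.1584])[0]-[125,120]+.5)*6).round())
```

```text
-0.056 -0.011 [269. 180.]
-0.056 0 [296. 183.]
-0.056 0.011 [324. 187.]
-0.043 -0.011 [256. 201.]
-0.043 0 [284. 205.]
-0.043 0.011 [312. 208.]
0.043 -0.011 [167. 356.]
0.043 0 [197. 360.]
0.043 0.011 [226. 364.]
0.056 -0.011 [152. 381.]
0.056 0 [182. 385.]
0.056 0.011 [212. 390.]
```

Request:
drive_tool([
  [[0.1, -0.04, 0], 0],
  [[0.25, -0.1, 0], 0],
  [[0.43, -0.18, 0], 0],
  [[0.6, -0.26, 0], 0],
  [[0.77, -0.33, 0], 0],
  [[0.88, -0.38, 0], 0],
  [[0.96, -0.41, 0], 0],
  [[1.0, -0.43, 0], 0],
])

```text
t: 12.95
ee_pos: [0.4886, 0.126, 0.1419]
tool_rot: [-2.217, -2.223, 0.004]
wrist_force: [0.5, 0.7, -0.1]
finger_gap: 0.0853
```

Request:
drive_tool([
  [[0.1, -0.05, 0], 0],
  [[0.22, -0.1, 0], 0],
  [[0.32, -0.14, 0], 0],
  [[0.38, -0.166, 0], 0],
  [[0.393, -0.166, 0.04], 0],
  [[0.393, -0.166, 0.08], 0],
  [[0.393, -0.166, 0.12], 0],
  [[0.393, -0.166, 0.14], 0],
])

```text
t: 13.75
ee_pos: [0.448, 0.2216, 0.1062]
tool_rot: [-2.221, -2.22, 0.005]
wrist_force: [0.1, -0.4, 1.2]
finger_gap: 0.0855
```

```bash
python3 g.py 0.4497 0.2226 0.004;python3 - <<'E'
from h import *
s=cam("scene")
r=[.4484,.2216]
crop(s,280,130,100,90,6,"d1.png",[(r,.022,.02)])
E
```

```text
t 13.75 pos [0.448  0.2216 0.1062] yaw -0.04 tilt 0.196 gap 0.0855 F [ 0.1 -0.4  1.2]
cmd [0.005 0.008 0.409] spin -0.0002
```

View pics/d1.png

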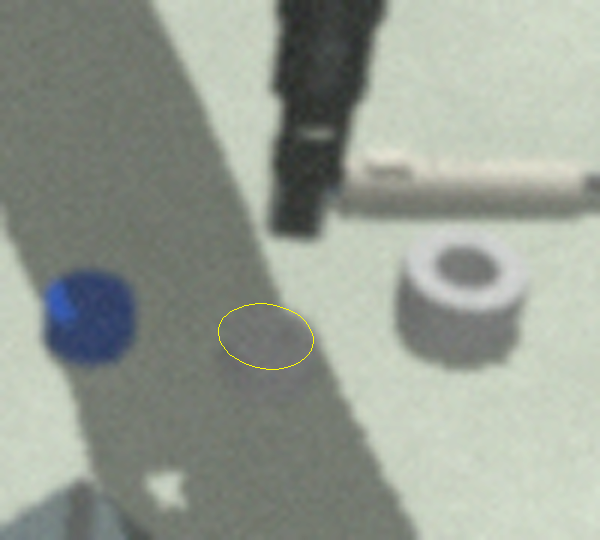

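Request:
drive_tool([
  [[0.002, 0.003, 0.05], 0],
  [[0.005, 0.008, 0.13], 0],
  [[0.005, 0.008, 0.22], 0],
  [[0.005, 0.008, 0.3], 0],
  [[0.005, 0.008, 0.36], 0],
  [[0.005, 0.008, 0.395], 0],
  [[0.005, 0.008, 0.409], 0],
  [[0.005, 0.008, 0.409], 0],
])

```text
t: 14.6
ee_pos: [0.4508, 0.224, 0.0061]
tool_rot: [-2.221, -2.222, 0.0]
wrist_force: [-0.8, 0.5, -0.5]
finger_gap: 0.0853
```

Request:
drive_tool([
  [[0, 0, 0], 0],
  [[0, 0, 0], 0],
  [[0, 0, 0], 0],
  [[0, 0, 0], 0],
  [[0, 0, 0], 0],
  [[0, 0, 0], 0],
  [[0, 0, 0], 0],
  [[0, 0, 0], 0],
], grip=1, newtons=40)

```text
t: 15.4
ee_pos: [0.4515, 0.2244, 0.0072]
tool_rot: [2.22, 2.222, 0.002]
wrist_force: [-0.9, -0.9, 5.5]
finger_gap: 0.0379
```

```bash
python3 g.py 0.4497 0.2226 0.004
```

```text
t 15.40 pos [0.4515 0.2244 0.0072] yaw 0.04 tilt 0.083 gap 0.0379 F [-0.9 -0.9  5.5]
cmd [-0.007 -0.007  0.013] spin 0.0002
```

Request:
drive_tool([
  [[0, 0, -0.03], 0],
  [[0, 0, -0.08], 0],
  [[0, 0, -0.16], 0],
  [[0, 0, -0.26], 0],
  [[0, 0, -0.36], 0],
  [[0, 0, -0.46], 0],
  [[0, 0, -0.53], 0],
  [[0, 0, -0.56], 0],
])

```text
t: 16.2
ee_pos: [0.4518, 0.2245, 0.1493]
tool_rot: [2.219, 2.221, 0.006]
wrist_force: [0.7, 0.2, 0.7]
finger_gap: 0.0382
```

```bash
python3 g.py 0.5985 -0.125 0.145
```

```text
t 16.20 pos [0.4518 0.2245 0.1493] yaw 0.04 tilt 0.244 gap 0.0382 F [0.7 0.2 0.7]
cmd [-1.398  0.586  0.017] spin 0.0002
```

Request:
drive_tool([
  [[-0.04, 0.02, 0], 0],
  [[-0.12, 0.05, 0], 0],
  [[-0.24, 0.1, 0], 0],
  [[-0.38, 0.16, 0], 0],
  [[-0.54, 0.23, 0], 0],
  [[-0.7, 0.29, 0], 0],
  [[-0.85, 0.36, 0], 0],
  [[-1.0, 0.42, 0], 0],
])

```text
t: 17.0
ee_pos: [0.5554, -0.0282, 0.1446]
tool_rot: [-2.22, -2.22, 0.003]
wrist_force: [-0.2, 0.2, -0.2]
finger_gap: 0.0378
```

Request:
drive_tool([
  [[-0.12, 0.05, 0], 0],
  [[-0.23, 0.1, 0], 0],
  [[-0.32, 0.13, 0], 0],
  [[-0.38, 0.16, 0], 0],
  [[-0.398, 0.166, 0], 0],
  [[-0.398, 0.166, 0.02], 0],
  [[-0.398, 0.166, 0.05], 0],
  [[-0.398, 0.166, 0.07], 0],
])

```text
t: 17.8
ee_pos: [0.5966, -0.1241, 0.1275]
tool_rot: [-2.218, -2.222, 0.001]
wrist_force: [-0.2, 0.3, -1.0]
finger_gap: 0.0376
```

```bash
python3 g.py 0.5985 -0.125 0.072;python3 - <<'E'
from h import *
s=cam("scene")
q=status.observe()["ee_pos"]-[.0013,.001,0];z=q[2]-.0072
rd=[.5962,-.1269]
crop(s,125,110,100,100,6,"c4.png",[(q,z,.02),(q,z+.022,.02),(rd,.068,.005),(rd,.078,.001)])
crop(cam("top"),270,130,60,60,10,"c4t.png",[(q,z,.02),(q,z+.022,.02)])
E
```

```text
t 17.80 pos [ 0.5966 -0.1241  0.1275] yaw 0.11 tilt 0.102 gap 0.0376 F [-0.2  0.3 -1. ]
cmd [-0.004  0.008  0.222] spin 0.0006
```

View pics/c4.png

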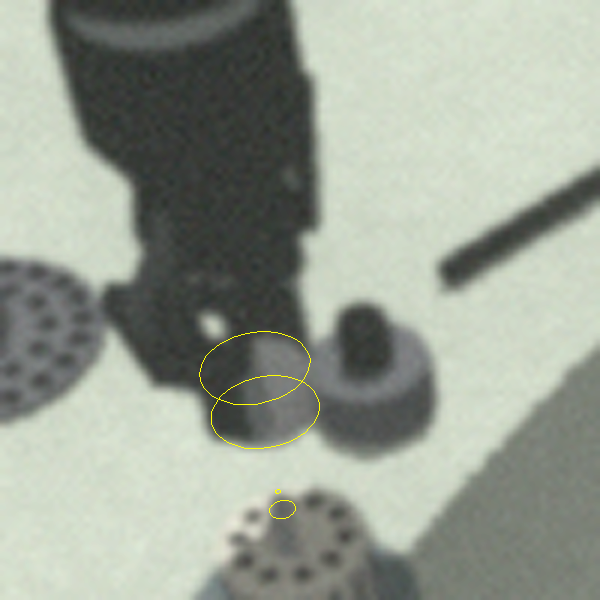

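Request:
drive_tool([
  [[-0.002, 0, 0.02], 0],
  [[-0.005, 0, 0.05], 0],
  [[-0.005, 0, 0.08], 0],
  [[-0.005, 0, 0.105], 0],
  [[-0.005, 0, 0.125], 0],
  [[-0.005, 0, 0.138], 0],
  [[-0.005, 0, 0.138], 0],
  [[-0.005, 0, 0.138], 0],
])

```text
t: 18.7
ee_pos: [0.5976, -0.1266, 0.0944]
tool_rot: [2.221, 2.222, 0.0]
wrist_force: [0.0, 0.3, -1.3]
finger_gap: 0.0376
```

```bash
python3 g.py 0.5975 -0.1259 0.0622;python3 - <<'E'
from h import *
s=cam("scene")
q=status.observe()["ee_pos"]-[.0013,.001,0];z=q[2]-.0072
rd=[.5962,-.1269]
crop(s,145,150,60,60,10,"c5.png",[(q,z,.02),(q,z,.01),(rd,.068,.005),(rd,.078,.001)])
E
```

```text
t 18.70 pos [ 0.5976 -0.1266  0.0944] yaw 0.03 tilt 0.014 gap 0.0376 F [ 0.   0.3 -1.3]
cmd [ 0.003 -0.     0.129] spin 0.0002
```

View pics/c5.png

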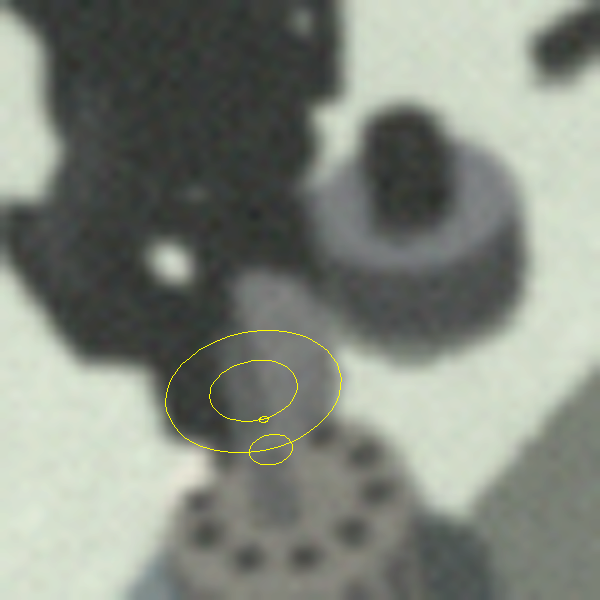

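Request:
drive_tool([
  [[0.005, 0, 0.01], 0],
  [[0.005, 0, 0.025], 0],
  [[0.005, 0, 0.042], 0],
  [[0.005, 0, 0.06], 0],
  [[0.005, 0, 0.078], 0],
  [[0.005, 0, 0.095], 0],
  [[0.005, 0, 0.105], 0],
  [[0.005, 0, 0.112], 0],
])

```text
t: 19.55
ee_pos: [0.5973, -0.1253, 0.0659]
tool_rot: [-2.221, -2.222, 0.0]
wrist_force: [-0.6, -1.3, -0.3]
finger_gap: 0.0377
```

Request:
drive_tool([
  [[0, 0, 0.004], 0],
  [[0, 0, 0.008], 0],
  [[0, 0, 0.012], 0],
  [[0, 0, 0.016], 0],
  [[0, 0, 0.02], 0],
  [[0, 0, 0.02], 0],
  [[0, 0, 0.02], 0],
  [[0, 0, 0.02], 0],
])

```text
t: 20.35
ee_pos: [0.5976, -0.1254, 0.0623]
tool_rot: [2.221, 2.222, 0.0]
wrist_force: [-2.8, -0.0, 6.0]
finger_gap: 0.0383
```

```bash
python3 g.py 0.5975 -0.1259 0.0622
```

```text
t 20.35 pos [ 0.5976 -0.1254  0.0623] yaw 0.04 tilt 0.014 gap 0.0383 F [-2.8 -0.   6. ]
cmd [-0.002 -0.001  0.   ] spin 0.0002
```

Contact at exactly the home height (62.3 mm against 62.2). I'm releasing and backing off.

Request:
drive_tool([
  [[0, 0, 0], 0],
  [[0, 0, 0], 0],
  [[0, 0, 0], 0],
  [[0, 0, 0], 0],
  [[0, 0, 0], 0],
  [[0, 0, 0], 0],
  [[0, 0, 0], 0],
  [[0, 0, 0], 0],
], grip=0)

```text
t: 21.15
ee_pos: [0.5975, -0.1253, 0.0613]
tool_rot: [2.221, 2.222, -0.0]
wrist_force: [-0.3, -0.0, -0.2]
finger_gap: 0.0856
```

Request:
drive_tool([
  [[0, 0, -0.03], 0],
  [[0, 0, -0.08], 0],
  [[0, 0, -0.16], 0],
  [[0, 0, -0.24], 0],
  [[0, 0, -0.31], 0],
  [[0, 0, -0.34], 0],
  [[0, 0, -0.35], 0],
  [[0, 0, -0.35], 0],
])

```text
t: 21.95
ee_pos: [0.5974, -0.1252, 0.1489]
tool_rot: [2.221, 2.222, 0.0]
wrist_force: [0.8, -0.6, -1.2]
finger_gap: 0.0854
```

```bash
python3 g.py 0.4607 -0.3392 0.11;python3 - <<'E'
from h import *
s=cam("scene")
rd=[.5962,-.1269]
crop(s,125,120,100,100,6,"c6.png",[(rd,.055,.02),(rd,.077,.02),(rd,.055,.03)])
E
```

```text
t 21.95 pos [ 0.5974 -0.1252  0.1489] yaw 0.04 tilt 0.002 gap 0.0854 F [ 0.8 -0.6 -1.2]
cmd [-0.855 -0.547  0.155] spin 0.0002
```

View pics/c6.png

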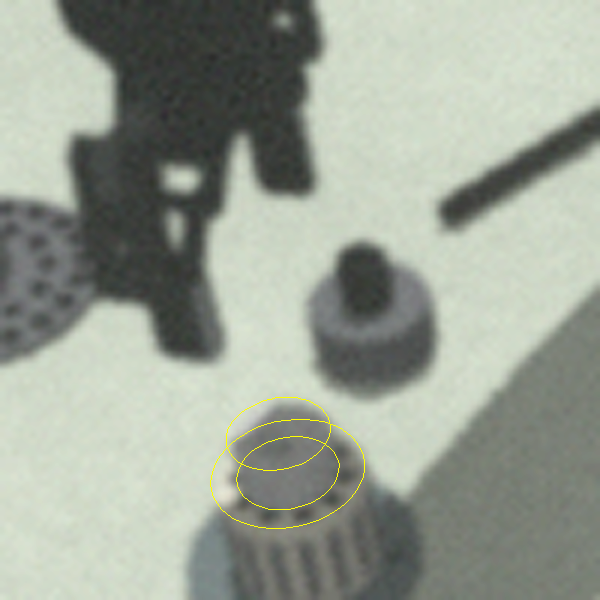

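Request:
drive_tool([
  [[-0.08, -0.05, 0], 0],
  [[-0.22, -0.14, 0], 0],
  [[-0.38, -0.24, 0], 0],
  [[-0.55, -0.35, 0], 0],
  [[-0.7, -0.45, 0], 0],
  [[-0.8, -0.51, 0.03], 0],
  [[-0.855, -0.547, 0.07], 0],
  [[-0.855, -0.547, 0.12], 0],
])

```text
t: 22.8
ee_pos: [0.4598, -0.3402, 0.1175]
tool_rot: [-2.223, -2.219, 0.0]
wrist_force: [-0.2, 1.1, 0.3]
finger_gap: 0.0854
```

```bash
python3 g.py 0.4607 -0.3395 0.011
```

```text
t 22.80 pos [ 0.4598 -0.3402  0.1175] yaw -0.12 tilt 0.052 gap 0.0854 F [-0.2  1.1  0.3]
cmd [0.002 0.004 0.426] spin -0.0007
```

Request:
drive_tool([
  [[0.002, 0.002, 0.05], 0],
  [[0.002, 0.002, 0.13], 0],
  [[0.002, 0.002, 0.22], 0],
  [[0.002, 0.002, 0.3], 0],
  [[0.002, 0.002, 0.36], 0],
  [[0.002, 0.002, 0.4], 0],
  [[0.002, 0.002, 0.415], 0],
  [[0.002, 0.002, 0.418], 0],
])

```text
t: 23.6
ee_pos: [0.4616, -0.3383, 0.0141]
tool_rot: [-2.22, -2.222, -0.0]
wrist_force: [-1.2, 0.2, -0.1]
finger_gap: 0.0853
```

```bash
python3 g.py 0.4607 -0.3395 0.011
```

```text
t 23.60 pos [ 0.4616 -0.3383  0.0141] yaw 0.06 tilt 0.020 gap 0.0853 F [-1.2  0.2 -0.1]
cmd [-0.005 -0.004  0.012] spin 0.0004
```

Request:
drive_tool([
  [[-0.004, 0, 0], 0],
  [[-0.004, 0, 0], 0],
  [[-0.004, 0, 0], 0],
  [[-0.004, 0, 0], 0],
  [[-0.004, 0, 0], 0],
  [[-0.004, 0, 0], 0],
  [[-0.004, 0, 0], 0],
  [[-0.004, 0, 0], 0],
], grip=1, newtons=60)

```text
t: 24.4
ee_pos: [0.4618, -0.3403, 0.0156]
tool_rot: [2.22, 2.221, -0.0]
wrist_force: [-2.1, -0.2, 5.2]
finger_gap: 0.0347
```

```bash
python3 g.py 0.4607 -0.3395 0.011
```

```text
t 24.40 pos [ 0.4618 -0.3403  0.0156] yaw 0.03 tilt 0.087 gap 0.0347 F [-2.1 -0.2  5.2]
cmd [ 0.003 -0.005  0.018] spin 0.0002
```

Request:
drive_tool([
  [[0, 0, -0.02], 0],
  [[0, 0, -0.06], 0],
  [[0, 0, -0.13], 0],
  [[0, 0, -0.22], 0],
  [[0, 0, -0.32], 0],
  [[0, 0, -0.42], 0],
  [[0, 0, -0.51], 0],
  [[0, 0, -0.56], 0],
])

```text
t: 25.2
ee_pos: [0.462, -0.3402, 0.157]
tool_rot: [2.218, 2.22, 0.0]
wrist_force: [1.2, 1.1, -1.9]
finger_gap: 0.0345
```

```bash
python3 g.py 0.5945 0.1584 0.15;python3 - <<'E'
from h import *
s=cam("scene")
q=status.observe()["ee_pos"]-[.0013,.001,0];z=q[2]-.0156
crop(s,60,70,120,100,6,"e1.png",[(q,z,.06),(q,z+.006,.06),(q,z+.034,.018)])
E
```

```text
t 25.20 pos [ 0.462  -0.3402  0.157 ] yaw 0.04 tilt 0.194 gap 0.0345 F [ 1.2  1.1 -1.9]
cmd [1.994 0.531 0.025] spin 0.0002
```

View pics/e1.png

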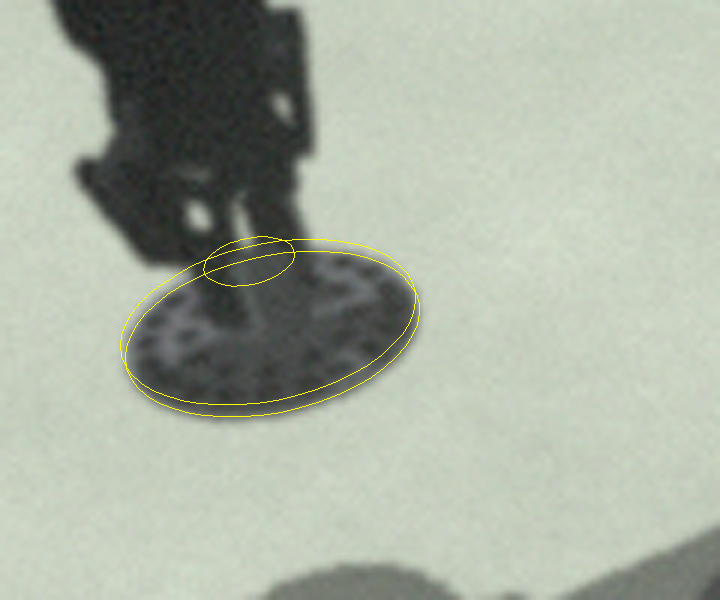

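Request:
drive_tool([
  [[0.03, 0.01, 0], 0],
  [[0.09, 0.03, 0], 0],
  [[0.18, 0.05, 0], 0],
  [[0.3, 0.08, 0], 0],
  [[0.44, 0.12, 0], 0],
  [[0.58, 0.16, 0], 0],
  [[0.73, 0.2, 0], 0],
  [[0.88, 0.24, 0], 0],
])

```text
t: 26.05
ee_pos: [0.5202, -0.1165, 0.1523]
tool_rot: [-2.218, -2.22, 0.002]
wrist_force: [1.0, -0.5, -1.4]
finger_gap: 0.0345
```

Request:
drive_tool([
  [[0.15, 0.04, 0], 0],
  [[0.3, 0.08, 0], 0],
  [[0.45, 0.12, 0], 0],
  [[0.6, 0.16, 0], 0],
  [[0.74, 0.2, 0], 0],
  [[0.86, 0.23, 0], 0],
  [[0.95, 0.255, 0], 0],
  [[1.0, 0.27, 0], 0],
])

```text
t: 26.85
ee_pos: [0.5871, 0.1332, 0.1522]
tool_rot: [-2.216, -2.223, 0.004]
wrist_force: [0.3, -0.9, -1.6]
finger_gap: 0.0342
```

```bash
python3 g.py 0.5945 0.1584 0.12
```

```text
t 26.85 pos [0.5871 0.1332 0.1522] yaw 0.19 tilt 0.205 gap 0.0342 F [ 0.3 -0.9 -1.6]
cmd [0.101 0.03  0.129] spin 0.001
```

Request:
drive_tool([
  [[0.03, 0.01, 0.01], 0],
  [[0.06, 0.02, 0.03], 0],
  [[0.09, 0.02, 0.06], 0],
  [[0.105, 0.022, 0.09], 0],
  [[0.105, 0.022, 0.12], 0],
  [[0.105, 0.022, 0.14], 0],
  [[0.105, 0.022, 0.14], 0],
  [[0.105, 0.022, 0.14], 0],
])

```text
t: 27.65
ee_pos: [0.5941, 0.1564, 0.1193]
tool_rot: [-2.221, -2.222, 0.0]
wrist_force: [-0.0, 0.6, -2.2]
finger_gap: 0.0341
```

```bash
python3 g.py 0.5945 0.1584 0.0256;cat > ov.py <<'E'
from h import *
import sys
x0,y0,off,nm=int(sys.argv[1]),int(sys.argv[2]),float(sys.argv[3]),sys.argv[4]
L=eval(sys.argv[5])
s=cam("scene")
q=status.observe()["ee_pos"]-[.0013,.001,0];z=q[2]-off
sq=[.593,.1574]
crop(s,x0,y0,100,100,6,nm,[(q,z+a,r) for a,r in L]+[(sq,.068,.005),(sq,.078,.001),(sq,.01,.005)])
E
python3 ov.py 240 140 .0156 e2.png "[(0,.06),(.006,.06),(0,.01)]"
```

```text
t 27.65 pos [0.5941 0.1564 0.1193] yaw 0.01 tilt 0.007 gap 0.0341 F [-0.   0.6 -2.2]
cmd [0.008 0.002 0.375] spin 0.0
```

View pics/e2.png

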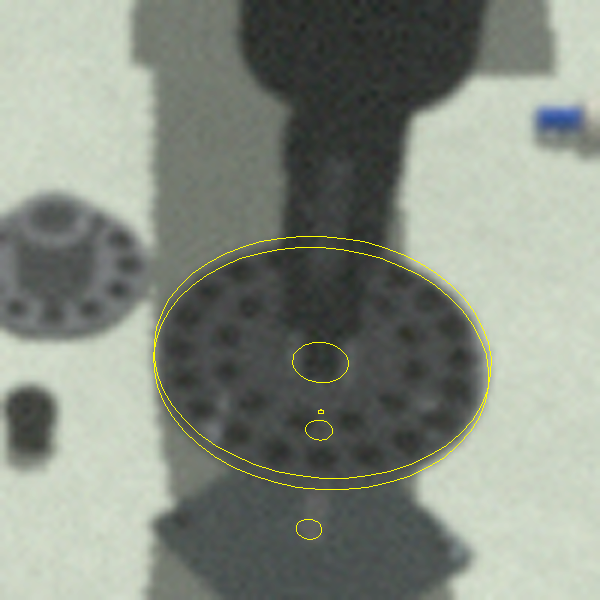

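Request:
drive_tool([
  [[0.006, 0.003, 0.02], 0],
  [[0.006, 0.003, 0.05], 0],
  [[0.006, 0.003, 0.08], 0],
  [[0.006, 0.003, 0.11], 0],
  [[0.006, 0.003, 0.14], 0],
  [[0.006, 0.003, 0.17], 0],
  [[0.006, 0.003, 0.2], 0],
  [[0.006, 0.003, 0.22], 0],
])

```text
t: 28.5
ee_pos: [0.5944, 0.1581, 0.0633]
tool_rot: [-2.22, -2.222, 0.001]
wrist_force: [-0.4, -0.1, -1.6]
finger_gap: 0.0346
```

```bash
python3 g.py 0.595 0.158 0.0256
```

```text
t 28.50 pos [0.5944 0.1581 0.0633] yaw 0.04 tilt 0.062 gap 0.0346 F [-0.4 -0.1 -1.6]
cmd [-0.001  0.003  0.151] spin 0.0002
```

Underside is at about 48 mm, threaded on the post with no contact.

Request:
drive_tool([
  [[0, 0.002, 0.02], 0],
  [[0, 0.002, 0.04], 0],
  [[0, 0.002, 0.065], 0],
  [[0, 0.002, 0.09], 0],
  [[0, 0.002, 0.11], 0],
  [[0, 0.002, 0.125], 0],
  [[0, 0.002, 0.135], 0],
  [[0, 0.002, 0.14], 0],
])

```text
t: 29.3
ee_pos: [0.5952, 0.1582, 0.0291]
tool_rot: [-2.221, -2.222, 0.0]
wrist_force: [0.6, -0.5, -1.6]
finger_gap: 0.034
```

Request:
drive_tool([
  [[0, 0, 0.004], 0],
  [[0, 0, 0.008], 0],
  [[0, 0, 0.012], 0],
  [[0, 0, 0.015], 0],
  [[0, 0, 0.015], 0],
  [[0, 0, 0.015], 0],
  [[0, 0, 0.015], 0],
  [[0, 0, 0.015], 0],
])

```text
t: 30.1
ee_pos: [0.5954, 0.1583, 0.0257]
tool_rot: [2.221, 2.222, 0.0]
wrist_force: [-0.1, -0.3, -1.4]
finger_gap: 0.034
```

```bash
python3 g.py 0.595 0.158 0.0256
```

```text
t 30.10 pos [0.5954 0.1583 0.0257] yaw 0.04 tilt 0.012 gap 0.0340 F [-0.1 -0.3 -1.4]
cmd [-0.001 -0.001  0.   ] spin 0.0002
```

Request:
drive_tool([
  [[0, 0, 0.003], 0],
  [[0, 0, 0.005], 0],
  [[0, 0, 0.007], 0],
  [[0, 0, 0.007], 0],
  [[0, 0, 0.007], 0],
  [[0, 0, 0.007], 0],
  [[0, 0, 0.007], 0],
  [[0, 0, 0.007], 0],
])

```text
t: 30.9
ee_pos: [0.5954, 0.1582, 0.0256]
tool_rot: [-2.221, -2.222, 0.001]
wrist_force: [-5.4, -1.2, 9.5]
finger_gap: 0.0344
```

Request:
drive_tool([
  [[0, 0, 0], 0],
  [[0, 0, 0], 0],
  [[0, 0, 0], 0],
  [[0, 0, 0], 0],
  [[0, 0, 0], 0],
  [[0, 0, 0], 0],
  [[0, 0, 0], 0],
  [[0, 0, 0], 0],
], grip=0)

```text
t: 31.7
ee_pos: [0.5953, 0.1582, 0.0238]
tool_rot: [-2.221, -2.222, 0.0]
wrist_force: [-0.1, -0.7, 0.0]
finger_gap: 0.0854
```

Request:
drive_tool([
  [[0, 0, -0.03], 0],
  [[0, 0, -0.08], 0],
  [[0, 0, -0.16], 0],
  [[0, 0, -0.25], 0],
  [[0, 0, -0.34], 0],
  [[0, 0, -0.4], 0],
  [[0, 0, -0.43], 0],
  [[0, 0, -0.43], 0],
])

```text
t: 32.5
ee_pos: [0.5961, 0.1584, 0.133]
tool_rot: [2.22, 2.221, 0.004]
wrist_force: [0.3, -0.2, 0.2]
finger_gap: 0.0852
```

```bash
python3 g.py 0.463 0.028 0.12
python3 - <<'E'
from h import *
s=cam("scene");sq=[.593,.1574]
crop(s,230,130,110,100,6,"e3.png",[(sq,.01,.06),(sq,.016,.06),(sq,.044,.018),(sq,.078,.002),([.4612,.0273],.006,.042)])
E
```

```text
t 32.50 pos [0.5961 0.1584 0.133 ] yaw 0.04 tilt 0.157 gap 0.0852 F [ 0.3 -0.2  0.2]
cmd [-0.521 -0.533  0.05 ] spin 0.0002
```

View pics/e3.png

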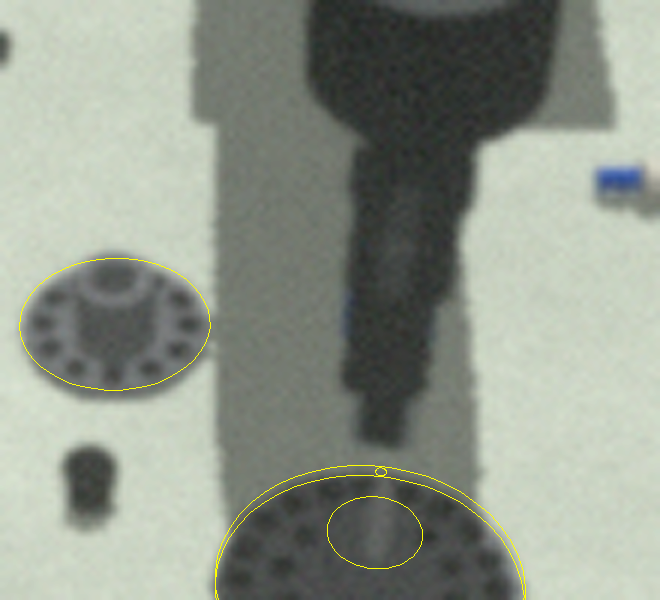

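Wide tray is home. Next is the narrow tray.

Request:
drive_tool([
  [[-0.05, -0.05, 0], 0],
  [[-0.14, -0.14, 0], 0],
  [[-0.24, -0.25, 0], 0],
  [[-0.34, -0.35, 0], 0],
  [[-0.44, -0.45, 0.01], 0],
  [[-0.5, -0.51, 0.03], 0],
  [[-0.521, -0.533, 0.07], 0],
  [[-0.521, -0.533, 0.12], 0],
])

```text
t: 33.35
ee_pos: [0.4616, 0.0276, 0.1]
tool_rot: [-2.222, -2.22, 0.0]
wrist_force: [-0.3, -1.5, -0.1]
finger_gap: 0.0856
```

```bash
python3 g.py 0.463 0.028 0.012
```

```text
t 33.35 pos [0.4616 0.0276 0.1   ] yaw -0.04 tilt 0.023 gap 0.0856 F [-0.3 -1.5 -0.1]
cmd [0.002 0.006 0.352] spin -0.0002
```

Request:
drive_tool([
  [[0, 0.003, 0.05], 0],
  [[0, 0.003, 0.12], 0],
  [[0, 0.003, 0.19], 0],
  [[0, 0.003, 0.25], 0],
  [[0, 0.003, 0.3], 0],
  [[0, 0.003, 0.335], 0],
  [[0, 0.003, 0.345], 0],
  [[0, 0.003, 0.345], 0],
])

```text
t: 34.15
ee_pos: [0.4629, 0.028, 0.0147]
tool_rot: [-2.22, -2.222, 0.001]
wrist_force: [-0.1, 1.0, 0.4]
finger_gap: 0.0856
```

Request:
drive_tool([
  [[0, 0, 0], 0],
  [[0, 0, 0], 0],
  [[0, 0, 0], 0],
  [[0, 0, 0], 0],
  [[0, 0, 0], 0],
  [[0, 0, 0], 0],
  [[0, 0, 0], 0],
  [[0, 0, 0], 0],
], grip=1, newtons=60)

```text
t: 34.95
ee_pos: [0.4636, 0.0278, 0.0161]
tool_rot: [2.22, 2.221, 0.001]
wrist_force: [-2.4, 0.5, 5.5]
finger_gap: 0.0342
```

```bash
python3 g.py
```

```text
t 34.95 pos [0.4636 0.0278 0.0161] yaw 0.03 tilt 0.076 gap 0.0342 F [-2.4  0.5  5.5]
```

Request:
drive_tool([
  [[0, 0, -0.02], 0],
  [[0, 0, -0.06], 0],
  [[0, 0, -0.14], 0],
  [[0, 0, -0.24], 0],
  [[0, 0, -0.34], 0],
  [[0, 0, -0.44], 0],
  [[0, 0, -0.51], 0],
  [[0, 0, -0.54], 0],
])

```text
t: 35.75
ee_pos: [0.464, 0.0278, 0.1528]
tool_rot: [2.218, 2.22, 0.004]
wrist_force: [0.8, -0.8, -0.9]
finger_gap: 0.0343
```

Request:
drive_tool([
  [[0.03, 0.03, 0], 0],
  [[0.09, 0.09, 0], 0],
  [[0.19, 0.19, 0], 0],
  [[0.3, 0.3, 0], 0],
  [[0.4, 0.41, 0], 0],
  [[0.48, 0.49, 0], 0],
  [[0.52, 0.525, 0], 0],
  [[0.52, 0.525, 0], 0],
])

```text
t: 36.55
ee_pos: [0.594, 0.1591, 0.1483]
tool_rot: [-2.218, -2.223, 0.003]
wrist_force: [-0.4, -0.4, -0.8]
finger_gap: 0.0341
```

```bash
python3 g.py 0.5954 0.158 0.11; python3 ov.py 240 130 .0161 f1.png "[(0,.042),(.006,.042),(0,.01)]"
```

```text
t 36.55 pos [0.594  0.1591 0.1483] yaw 0.13 tilt 0.148 gap 0.0341 F [-0.4 -0.4 -0.8]
cmd [-0.004  0.006  0.153] spin 0.0007
```

View pics/f1.png

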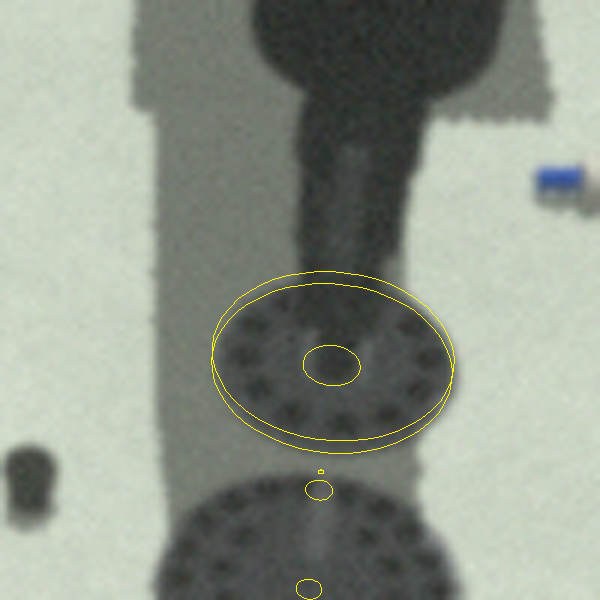

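Narrow tray matches the prediction and is level. I'm lowering it.

Request:
drive_tool([
  [[-0.003, 0.003, 0.02], 0],
  [[-0.003, 0.003, 0.05], 0],
  [[-0.003, 0.003, 0.08], 0],
  [[-0.003, 0.003, 0.11], 0],
  [[-0.003, 0.003, 0.135], 0],
  [[-0.003, 0.003, 0.15], 0],
  [[-0.003, 0.003, 0.15], 0],
  [[-0.003, 0.003, 0.15], 0],
])

```text
t: 37.4
ee_pos: [0.5949, 0.1573, 0.1127]
tool_rot: [2.221, 2.222, 0.0]
wrist_force: [0.0, 1.2, -0.4]
finger_gap: 0.0346
```

```bash
python3 g.py 0.5954 0.158 0.0601
```

```text
t 37.40 pos [0.5949 0.1573 0.1127] yaw 0.04 tilt 0.013 gap 0.0346 F [ 0.   1.2 -0.4]
cmd [0.003 0.002 0.21 ] spin 0.0002
```

Request:
drive_tool([
  [[0.003, 0.002, 0.02], 0],
  [[0.003, 0.002, 0.045], 0],
  [[0.003, 0.002, 0.07], 0],
  [[0.003, 0.002, 0.1], 0],
  [[0.003, 0.002, 0.13], 0],
  [[0.003, 0.002, 0.155], 0],
  [[0.003, 0.002, 0.175], 0],
  [[0.003, 0.002, 0.19], 0],
])

```text
t: 38.2
ee_pos: [0.5951, 0.1579, 0.0643]
tool_rot: [-2.221, -2.222, 0.001]
wrist_force: [-0.4, -0.3, -1.4]
finger_gap: 0.0338
```

Request:
drive_tool([
  [[0, 0, 0.004], 0],
  [[0, 0, 0.008], 0],
  [[0, 0, 0.012], 0],
  [[0, 0, 0.016], 0],
  [[0, 0, 0.02], 0],
  [[0, 0, 0.022], 0],
  [[0, 0, 0.022], 0],
  [[0, 0, 0.022], 0],
])

```text
t: 39.0
ee_pos: [0.5955, 0.158, 0.0602]
tool_rot: [2.221, 2.222, 0.0]
wrist_force: [-2.5, -1.1, 3.9]
finger_gap: 0.034
```

```bash
python3 g.py 0.5954 0.158 0.0601
```

```text
t 39.00 pos [0.5955 0.158  0.0602] yaw 0.04 tilt 0.020 gap 0.0340 F [-2.5 -1.1  3.9]
cmd [ 0. -0.  0.] spin 0.0002
```

Request:
drive_tool([
  [[0, 0, 0], 0],
  [[0, 0, 0], 0],
  [[0, 0, 0], 0],
  [[0, 0, 0], 0],
  [[0, 0, 0], 0],
  [[0, 0, 0], 0],
  [[0, 0, 0], 0],
  [[0, 0, 0], 0],
], grip=0)

```text
t: 39.8
ee_pos: [0.5953, 0.158, 0.0596]
tool_rot: [-2.221, -2.222, -0.0]
wrist_force: [0.7, -1.0, 1.0]
finger_gap: 0.0853
```

Request:
drive_tool([
  [[0, 0, -0.03], 0],
  [[0, 0, -0.08], 0],
  [[0, 0, -0.16], 0],
  [[0, 0, -0.24], 0],
  [[0, 0, -0.31], 0],
  [[0, 0, -0.34], 0],
  [[0, 0, -0.35], 0],
  [[0, 0, -0.35], 0],
])

```text
t: 40.6
ee_pos: [0.5952, 0.1579, 0.1471]
tool_rot: [2.221, 2.222, -0.0]
wrist_force: [-0.6, -0.4, -0.0]
finger_gap: 0.0857
```

```bash
python3 g.py 0.4655 -0.1408 0.12
python3 - <<'E'
from h import *
s=cam("scene");sq=[.593,.1574]
crop(s,240,140,100,100,6,"f2.png",[(sq,.044,.042),(sq,.05,.042),(sq,.078,.018),(sq,.078,.002)])
E
```

```text
t 40.60 pos [0.5952 0.1579 0.1471] yaw 0.04 tilt 0.000 gap 0.0857 F [-0.6 -0.4 -0. ]
cmd [-1.195 -0.52   0.108] spin 0.0002
```

View pics/f2.png

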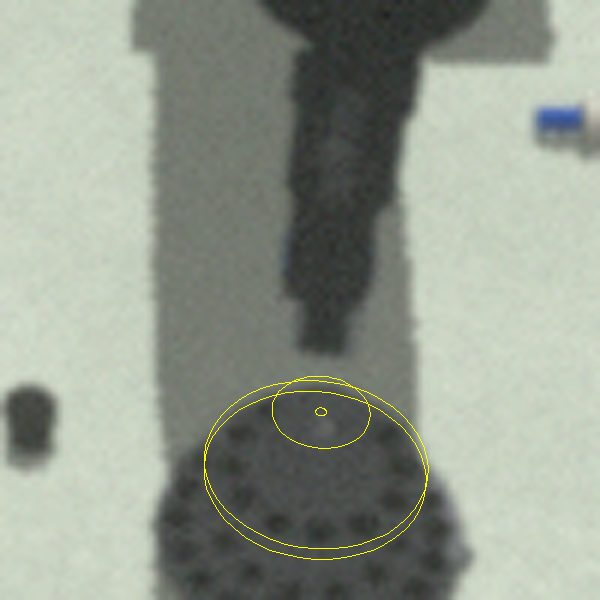

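Request:
drive_tool([
  [[-0.1, -0.04, 0], 0],
  [[-0.25, -0.11, 0], 0],
  [[-0.42, -0.18, 0], 0],
  [[-0.6, -0.26, 0], 0],
  [[-0.75, -0.33, 0], 0],
  [[-0.87, -0.38, 0], 0],
  [[-0.96, -0.42, 0], 0],
  [[-1.0, -0.43, 0], 0],
])

```text
t: 41.45
ee_pos: [0.4864, -0.0934, 0.1458]
tool_rot: [-2.222, -2.218, 0.002]
wrist_force: [0.3, 0.4, 0.4]
finger_gap: 0.0857
```

Request:
drive_tool([
  [[-0.06, -0.03, 0], 0],
  [[-0.12, -0.06, 0], 0],
  [[-0.17, -0.08, 0.02], 0],
  [[-0.195, -0.09, 0.05], 0],
  [[-0.195, -0.09, 0.09], 0],
  [[-0.195, -0.09, 0.12], 0],
  [[-0.195, -0.09, 0.14], 0],
  [[-0.195, -0.09, 0.14], 0],
])

```text
t: 42.25
ee_pos: [0.4649, -0.1401, 0.1107]
tool_rot: [-2.218, -2.221, 0.001]
wrist_force: [0.4, -0.7, -0.3]
finger_gap: 0.0852
```

```bash
python3 g.py 0.4655 -0.1408 0.034
```

```text
t 42.25 pos [ 0.4649 -0.1401  0.1107] yaw 0.08 tilt 0.140 gap 0.0852 F [ 0.4 -0.7 -0.3]
cmd [-0.003  0.003  0.307] spin 0.0004
```

Request:
drive_tool([
  [[-0.002, 0, 0.04], 0],
  [[-0.002, 0, 0.1], 0],
  [[-0.002, 0, 0.16], 0],
  [[-0.002, 0, 0.22], 0],
  [[-0.002, 0, 0.27], 0],
  [[-0.002, 0, 0.295], 0],
  [[-0.002, 0, 0.302], 0],
  [[-0.002, 0, 0.302], 0],
])

```text
t: 43.05
ee_pos: [0.4656, -0.1414, 0.0365]
tool_rot: [-2.221, -2.222, 0.0]
wrist_force: [0.1, -0.1, -0.1]
finger_gap: 0.0855
```

```bash
python3 g.py 0.4655 -0.1408 0.034
```

```text
t 43.05 pos [ 0.4656 -0.1414  0.0365] yaw 0.04 tilt 0.004 gap 0.0855 F [ 0.1 -0.1 -0.1]
cmd [ 0.002 -0.     0.01 ] spin 0.0002
```

Request:
drive_tool([
  [[0.002, 0, 0], 0],
  [[0.002, 0, 0], 0],
  [[0.002, 0, 0], 0],
  [[0.002, 0, 0], 0],
  [[0.002, 0, 0], 0],
  [[0.002, 0, 0], 0],
  [[0.002, 0, 0], 0],
  [[0.002, 0, 0], 0],
], grip=1, newtons=50)

```text
t: 43.85
ee_pos: [0.4657, -0.141, 0.037]
tool_rot: [2.22, 2.222, 0.0]
wrist_force: [-1.8, -0.2, 5.5]
finger_gap: 0.0218
```

Request:
drive_tool([
  [[0, 0, 0], 0],
  [[0, 0, 0], 0],
  [[0, 0, 0], 0],
  [[0, 0, 0], 0],
  [[0, 0, 0], 0],
  [[0, 0, 0], 0],
  [[0, 0, 0], 0],
  [[0, 0, 0], 0],
])

```text
t: 44.65
ee_pos: [0.4656, -0.141, 0.037]
tool_rot: [2.221, 2.222, -0.0]
wrist_force: [-2.5, 0.6, 5.6]
finger_gap: 0.0219
```

```bash
python3 g.py
```

```text
t 44.65 pos [ 0.4656 -0.141   0.037 ] yaw 0.04 tilt 0.010 gap 0.0219 F [-2.5  0.6  5.6]
```

Request:
drive_tool([
  [[0, 0, -0.02], 0],
  [[0, 0, -0.06], 0],
  [[0, 0, -0.14], 0],
  [[0, 0, -0.24], 0],
  [[0, 0, -0.34], 0],
  [[0, 0, -0.44], 0],
  [[0, 0, -0.52], 0],
  [[0, 0, -0.56], 0],
])

```text
t: 45.45
ee_pos: [0.4665, -0.1413, 0.1793]
tool_rot: [2.218, 2.219, 0.002]
wrist_force: [1.3, 0.2, -0.6]
finger_gap: 0.0217
```

Request:
drive_tool([
  [[0.04, 0.02, 0], 0],
  [[0.12, 0.05, 0], 0],
  [[0.24, 0.1, 0], 0],
  [[0.38, 0.17, 0], 0],
  [[0.54, 0.24, 0], 0],
  [[0.7, 0.31, 0], 0],
  [[0.85, 0.37, 0], 0],
  [[1.0, 0.435, 0], 0],
])

```text
t: 46.25
ee_pos: [0.5734, 0.1117, 0.1745]
tool_rot: [-2.219, -2.221, 0.003]
wrist_force: [0.7, -0.4, -0.9]
finger_gap: 0.0218
```

Request:
drive_tool([
  [[0.08, 0.03, 0], 0],
  [[0.15, 0.06, 0], 0],
  [[0.19, 0.08, 0], 0],
  [[0.196, 0.083, 0], 0],
  [[0.196, 0.083, 0], 0],
  [[0.196, 0.083, 0], 0],
  [[0.196, 0.083, 0.02], 0],
  [[0.196, 0.083, 0.04], 0],
])

```text
t: 47.05
ee_pos: [0.5948, 0.1575, 0.1665]
tool_rot: [2.222, 2.221, 0.001]
wrist_force: [0.1, -0.3, -0.4]
finger_gap: 0.0217
```

```bash
python3 g.py 0.5954 0.158 0.14; python3 ov.py 240 120 .037 k1.png "[(0,.028),(.028,.028),(.052,.012)]"
```

```text
t 47.05 pos [0.5948 0.1575 0.1665] yaw -0.02 tilt 0.025 gap 0.0217 F [ 0.1 -0.3 -0.4]
cmd [0.002 0.002 0.106] spin -0.0001
```

View pics/k1.png

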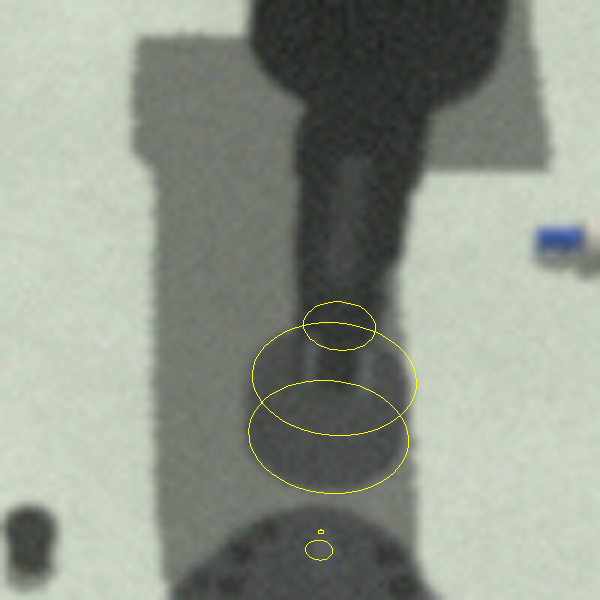

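Request:
drive_tool([
  [[0.001, 0.001, 0.02], 0],
  [[0.001, 0.001, 0.05], 0],
  [[0.001, 0.001, 0.08], 0],
  [[0.001, 0.001, 0.11], 0],
  [[0.001, 0.001, 0.14], 0],
  [[0.001, 0.001, 0.165], 0],
  [[0.001, 0.001, 0.175], 0],
  [[0.001, 0.001, 0.175], 0],
])

```text
t: 47.9
ee_pos: [0.5947, 0.1584, 0.1222]
tool_rot: [-2.22, -2.222, 0.001]
wrist_force: [0.1, 0.2, -0.4]
finger_gap: 0.0216
```

```bash
python3 g.py 0.5954 0.158 0.093; python3 ov.py 240 120 .037 k2.png "[(0,.028),(.028,.028),(.052,.012)]"
```

```text
t 47.90 pos [0.5947 0.1584 0.1222] yaw 0.04 tilt 0.061 gap 0.0216 F [ 0.1  0.2 -0.4]
cmd [-0.002  0.003  0.117] spin 0.0002
```

View pics/k2.png

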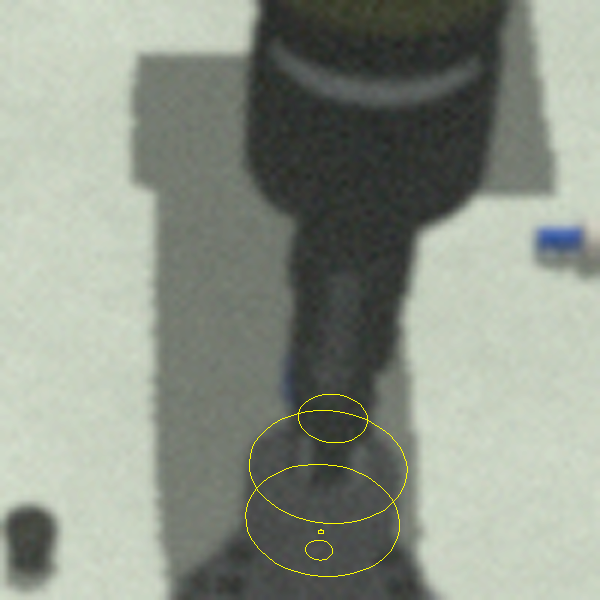

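Request:
drive_tool([
  [[-0.001, 0.002, 0.015], 0],
  [[-0.001, 0.002, 0.03], 0],
  [[-0.001, 0.002, 0.045], 0],
  [[-0.001, 0.002, 0.06], 0],
  [[-0.001, 0.002, 0.075], 0],
  [[-0.001, 0.002, 0.088], 0],
  [[-0.001, 0.002, 0.098], 0],
  [[-0.001, 0.002, 0.104], 0],
])

```text
t: 48.75
ee_pos: [0.5954, 0.1582, 0.0965]
tool_rot: [-2.221, -2.222, 0.0]
wrist_force: [0.5, -0.3, -1.4]
finger_gap: 0.0217
```

Request:
drive_tool([
  [[0, 0, 0.004], 0],
  [[0, 0, 0.008], 0],
  [[0, 0, 0.012], 0],
  [[0, 0, 0.015], 0],
  [[0, 0, 0.015], 0],
  [[0, 0, 0.015], 0],
  [[0, 0, 0.015], 0],
  [[0, 0, 0.015], 0],
])

```text
t: 49.55
ee_pos: [0.5956, 0.1582, 0.0931]
tool_rot: [2.221, 2.222, 0.0]
wrist_force: [0.0, -0.3, -1.1]
finger_gap: 0.022
```

```bash
python3 g.py 0.5954 0.158 0.093
```

```text
t 49.55 pos [0.5956 0.1582 0.0931] yaw 0.03 tilt 0.005 gap 0.0220 F [ 0.  -0.3 -1.1]
cmd [-0.001 -0.001  0.   ] spin 0.0002
```

Request:
drive_tool([
  [[0, 0, 0.003], 0],
  [[0, 0, 0.005], 0],
  [[0, 0, 0.007], 0],
  [[0, 0, 0.007], 0],
  [[0, 0, 0.007], 0],
  [[0, 0, 0.007], 0],
  [[0, 0, 0.007], 0],
  [[0, 0, 0.007], 0],
])

```text
t: 50.35
ee_pos: [0.5959, 0.1583, 0.093]
tool_rot: [2.22, 2.222, 0.001]
wrist_force: [-4.1, -0.3, 6.9]
finger_gap: 0.0216
```

Request:
drive_tool([
  [[0, 0, 0], 0],
  [[0, 0, 0], 0],
  [[0, 0, 0], 0],
  [[0, 0, 0], 0],
  [[0, 0, 0], 0],
  [[0, 0, 0], 0],
  [[0, 0, 0], 0],
  [[0, 0, 0], 0],
], grip=0)

```text
t: 51.15
ee_pos: [0.5956, 0.1582, 0.0913]
tool_rot: [2.221, 2.222, 0.0]
wrist_force: [0.6, 0.0, 0.5]
finger_gap: 0.0853
```

Request:
drive_tool([
  [[0, 0, -0.03], 0],
  [[0, 0, -0.08], 0],
  [[0, 0, -0.16], 0],
  [[0, 0, -0.25], 0],
  [[0, 0, -0.34], 0],
  [[0, 0, -0.4], 0],
  [[0, 0, -0.43], 0],
  [[0, 0, -0.44], 0],
])

```text
t: 51.95
ee_pos: [0.596, 0.1583, 0.2026]
tool_rot: [2.22, 2.221, 0.002]
wrist_force: [-0.4, -0.4, 0.6]
finger_gap: 0.085
```

Request:
drive_tool([
  [[0, -0.1, -0.03], 0],
  [[0, -0.25, -0.06], 0],
  [[0, -0.42, -0.1], 0],
  [[0, -0.58, -0.1], 0],
  [[0, -0.68, -0.1], 0],
  [[0, -0.72, -0.1], 0],
  [[0, -0.72, -0.1], 0],
  [[0, -0.72, -0.1], 0],
])

```text
t: 52.75
ee_pos: [0.4161, 0.1581, 0.2261]
tool_rot: [2.221, 2.222, -0.0]
wrist_force: [0.6, -0.2, -0.5]
finger_gap: 0.0853
```

```bash
python3 g.py
python3 - <<'E'
from h import *
s=cam("scene");c=cam("top");sq=[.593,.1574];rd=[.5962,-.1269]
C=[(sq,.01,.06),(sq,.044,.042),(sq,.084,.028),(sq,.108,.012),(rd,.055,.03),(rd,.077,.02),([.6906,.015],.045,.013),([.5933,-.293],.06,.022)]
crop(s,110,140,200,130,4,"fin_s.png",C);crop(c,160,110,200,120,4,"fin_t.png",C)
E
```

```text
t 52.75 pos [0.4161 0.1581 0.2261] yaw 0.03 tilt 0.010 gap 0.0853 F [ 0.6 -0.2 -0.5]
```

View pics/fin_s.png

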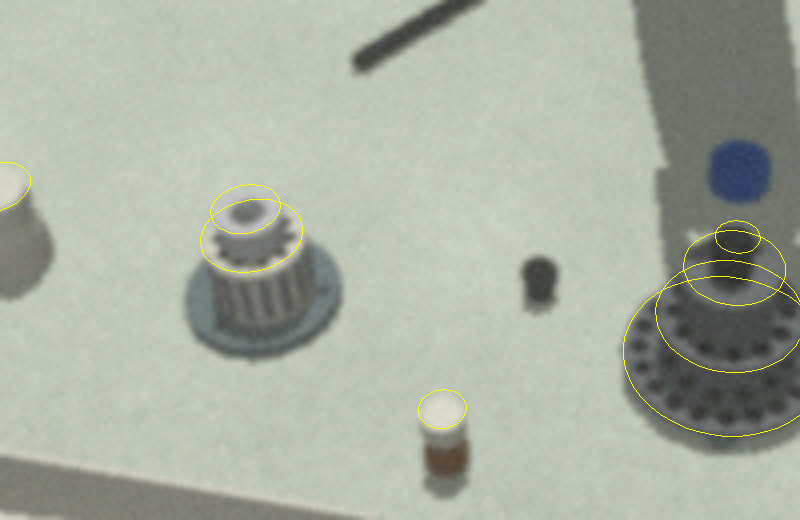

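View pics/fin_t.png

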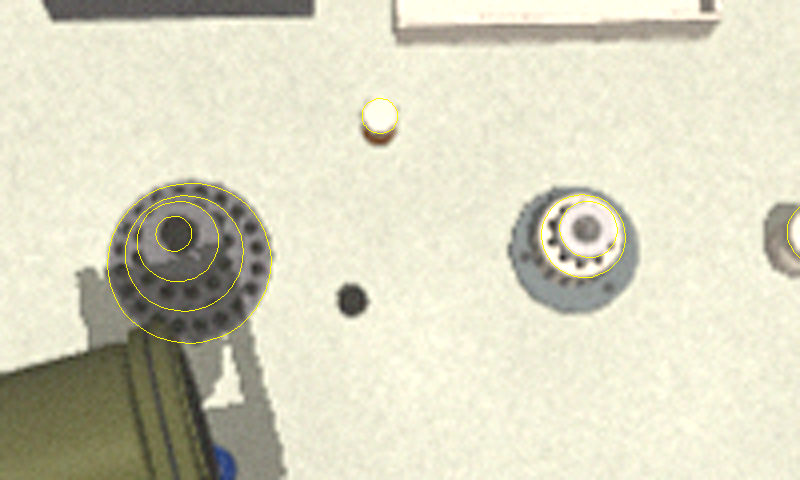

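The top view fits the predicted circles on both spindles: cap knob at (174,233), collar at (587,229). The scene view agrees to about 1 px. The vial and jar haven't moved and the arm is clear.

```bash
python3 -c "
from station import bot
print(bot.sign_off())"
```

```text
the job is handed in; nothing more can be done
None
```

All five parts are on their spindles and the job is handed in, at about 53 s of the 118 s allowed. No verdict was reported. The white drum and then the small silver collar went on the round-footed spindle. The wide tray, narrow tray and knobbed cap went on the square-footed one. I lowered each part until the wrist force showed contact (about 4 to 10 N), and all five touched down within about 0.3 mm of the expected home height before release.

My last checks, from both cameras:
- **Both stacks:** upright and on their axes. In the scene view the collar sits about 1 px (2 to 3 mm) off its predicted place. The top view shows no offset there, and it is well inside the 10 mm limit.
- **Vial and jar:** standing where they were at the start.
- **Arm:** clear of everything, gripper open.

No check failed. Jaw centring on the parts suggested the cameras and arm disagree by about 1 to 3 mm, so I allowed for that when placing.

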